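# Take the height set-up apart and put its parts away

## Task

The height check is finished: take the set-up stack apart and put each piece in its own place, upright as it stands now. The gauge block goes into the grey tray, standing on its floor beside the gauge block that is already there (leave that one standing where it is), the bush goes into the steel dish, the ring gauge into the round wooden nest and the drilled set-up block into the rectangular wooden nest, each lying flat on the floor of its place and about in its middle. Do not tip anything over.

Things in the scene. Friction and masses are not known exactly. Their poses are not given: they have to be found in the camera images.
- gauge_block_center (a point): centre of the plain steel gauge block that stands on top of the stack. 30 mm along its x, 12 mm thick along its y, 35 mm tall along z (up); about 0.1 kg. Grasp across the 12 mm.
- bush_center (a point): centre (14 mm above its underside) of the turned aluminium bush, second from the top: round, 28 mm tall, a flange 48 mm across and 6 mm thick at the bottom and above it a body 34 mm across; z up. Under 0.1 kg. Grasp across the body.
- master_ring_center (a point): centre of the steel ring gauge, third from the top: a thick plain ring, 64 mm outside, 20 mm tall, z up; about 0.3 kg.
- setup_block_center (a point): centre of the steel set-up block at the bottom of the stack, standing on the flat grey layout board (12 mm thick, fixed, under everything here): 75 mm along its x, 50 mm along its y, 25 mm tall along z, with six 10 mm holes through it; about 0.5 kg. Grasp across the 50 mm.
- gauge_tray: place of the gauge block: dark grey rectangular tray, fixed. Origin at the centre of its underside, long side along its y. Outside 52 (x) by 110 (y) mm, floor 2 mm thick, walls 2 to 3 mm thick whose tops are 14 mm above the underside. Inside 48 by 104 mm. Another gauge block already stands near the end at negative y.
- tray_block_center (a point): centre of the gauge block that already stands in the tray, near its -y end, about 44 mm from the tray's centre: 30 mm along its x (across the tray), 10 mm thick along its y, 35 mm tall, loose. It stays there.
- steel_dish: place of the bush: round pressed-steel dish, fixed. Origin at the centre of its underside; 99 mm across the rim, 18 mm tall, flared, flat floor 76 mm across and 2 mm thick.
- ring_nest: place of the ring gauge: round wooden nest with a grey felt floor, fixed. Origin at the centre of its underside; 92 mm outside, recess 84 mm across, floor 3 mm and rim 8 mm above the underside.
- block_nest: place of the set-up block: rectangular wooden nest with a grey felt floor, fixed. Origin at the centre of its underside, long side along its x; outside 101 (x) by 76 (y) mm, recess 93 by 68 mm, floor 4 mm and rim 8 mm above the underside.

How it is judged:
By the outcome, as a careful person would: the job done as asked, in the order asked, and still so for the second after the job is handed in, with the robot touching nothing.
It also fails if it takes over 112 s, if anything falls off the work surface, if the arm or the gripper's body presses on something with over 40 N, if the wrist force passes 120 N, or if a joint passes its speed limit or range.

## Robot

A 6-joint arm with a two-finger parallel gripper is mounted at the origin on a cart in front of the work surface, level with it; the furniture and walls round the work are solid. World frame = base frame: x ahead of the robot, y to its left, z up, the work surface at z = 0. Lengths are in m, angles in rad, forces in N, time in s.
With the tool pointing down it reaches from about 0.325 to 0.925 m from the base axis. Payload 3.1 kg.
Tool frame: the origin (TCP) lies midway between the tips of the shut fingers; the grasp point (between the pads) lies 19 mm behind it (r.grip_point_offset is the distance from the TCP to the grasp point, in m); z points along the fingers, y is the direction in which the jaws open and shut (so a half turn about z gives the same grasp; the last joint's range is limited). The gripper opens to 85 mm and grips with 20 to 120 N. Pads are 22 mm wide; open, the fingers measure 114 mm over their backs; the gripper's body (76 mm by 85 mm) begins 54 mm behind the grasp point. The pads swing forward as they close: fully open they stand 13 mm farther back than shut.
Start: joints at [1.005, 0.217, 1.613, -0, 1.311, -0.112], TCP at [0.274, 0.562, 0.231] pointing down, gripper open.
Joint ranges: [-2.75, 2.75], [-0.78, 2.1], [0.31, 2.55], [-1.13, 4.27], [0.13, 2.63], [-2.58, 2.58]. Speed limits (rad/s): [2.79, 2.79, 3.14, 3.14, 3.14, 3.14].

## Interface

Orientations are given as a unit quaternion [x, y, z, w].
In Python, from station import observe, viewer, job, finder, r gives the robot as it stands.
- The arm moves only by the tool jog_arm, never from a script. Its argument "commands" is a list of rows, each an object with "xyz": the shift along the tool's x, y, z in mm, a list of three; "spin": the turn about the tool's z in rad. A call has 1 to 5 rows; each row shifts and turns the commanded pose from where the row before left it, along the tool's axes as they then stand; what a row does not reach is not made up. A row lasts 1/8 s, in which the tool goes at most 62.5 mm and 10.7 degrees, less where a joint would pass 70% of its speed; a pose out of reach is approached as far as the arm can. A call is refused whole if a number of a shift passes 62.5 or a number of a turn 0.188, either way. A call with a gripper value outside its range is refused whole. "gripper" is the closure, from 0 (fully open) to 1 (shut), set as the call begins (left out, the last holds). The fingers move at their own pace and stop on an object; the grip force is fixed at half the most. Time passes only in rows, so rows that do not move let the fingers close. It gives the time, the measured TCP pose, the force and the opening at its end, in the units of the state.
- observe(): the state, without advancing time (a new reading comes with each control period).
- viewer.read_camera(name): name is "side" or "top"; returns a dict with "image" (420x560x3 uint8, blue, green, red), "fx", "fy", "cx", "cy" (pixels), "dist_coeffs" ([k1, k2, p1, p2, k3] as OpenCV has them; the pictures are not rectified), "R" (3x3) and "t" (3): a world point X has camera coordinates R X + t. Camera axes: x right, y down, z forward; pixel columns grow to the right and rows downward; lengths in m; the calibration is good to about 2 mm. A picture is of the moment at which its call begins. There is no depth.
- job.finish_job(): hands the job in, once; it reports no verdict.
Trained networks look in the newest picture that a camera, given by its name, has taken for a name from the list of things; names that differ only in an ending like _2 or _b are one class to them, and where a whole thing is asked for, a point or a joint stands for the part that bears it (a point fixed in the world has none). Each returns a list of dicts, best first, with "score" (0 to 1); they miss things now and then, are a little off and sometimes report something else, mostly with a low value. They report only what shows in the picture. A call takes as long as a camera call.
- finder.spot_in(camera, query): "extent" ([left, top, right, bottom] in pixels, round what is visible of it).
- finder.spot_point(camera, query): "location" ([row, column] in pixels: a listed point, or the origin of a listed thing).
The state is a dict: "clock": time; "qpos": joint angles; "joint_velocities": joint speeds; "joint_efforts": joint torques, N m; "ee_pos": TCP position; "orientation": TCP orientation; "force": force on the tool from outside, world axes, zero at the start; "ft_torque": the same for the moment, N m; "opening": finger opening in m.
Only numpy, scipy, OpenCV 4.12 (cv2) and the standard library are available. Lean on these libraries where they do the work, as an engineer would, in place of code of your own. Each camera call takes 0.05 s, during which the arm holds its last target.

## Working session

There is one attempt and no reset: what is moved stays moved. The work goes in short steps, Python scripts to look and compute and a tool call to move; the robot and the scene stay as the last step left them, time stands still between calls to the robot, and variables do not carry over. Pictures are saved under pics/ and viewed, and the job is handed in when it is done.

Besides the shell and the picture viewer there is one more tool, called after "Emit:" as name([rows], argument=value, ...), one row to a line, values as JSON. jog_arm: Moves the arm, as the interface text tells. Its arguments: {"type":"object","properties":{"commands":{"type":"array"},"gripper":{"type":"number"}},"required":["commands"]}

```bash
ls; mkdir -p pics; python3 - <<'E'
from station import observe, viewer, job, finder, r
import cv2
s=observe()
for k,v in s.items(): print(k,v)
print(r.grip_point_offset)
for c in ("side","top"):
    d=viewer.read_camera(c); cv2.imwrite(f"pics/{c}0.png",d["image"])
    print(c,{k:d[k] for k in d if k!="image"})
    for q in ["gauge_block_center","bush_center","master_ring_center","setup_block_center","gauge_tray","tray_block_center","steel_dish","ring_nest","block_nest"]:
        print(q,[(round(x["score"],2),[round(float(z),1) for z in x["location"]]) for x in finder.spot_point(c,q)[:3]])
E
```

```text
pics
clock 0.0
qpos [ 1.00481657e+00  2.17780319e-01  1.61494773e+00 -1.79374111e-05
  1.31124102e+00 -1.12216541e-01]
joint_velocities [ 3.51456172e-04  1.23177688e-03 -3.40943563e-04 -2.52793682e-03
 -7.25561143e-04  9.33425908e-05]
joint_efforts [ 1.88141489e-04 -3.96847594e+01 -3.03853405e+01 -2.91366632e-04
  9.55625845e-03 -5.95290089e-06]
ee_pos [0.27352763 0.56106917 0.22994491]
orientation [ 2.24937734e-01  9.74372415e-01 -1.12342338e-03 -3.87067896e-04]
force [-0.21808125 -0.80104628  0.01933464]
ft_torque [-0.00634691 -0.04503879  0.04063982]
opening 0.08539956862213037
0.0187
side {'fx': 543.2313021663783, 'fy': 543.2313021663783, 'cx': 289.0257647483321, 'cy': 200.74271069694808, 'dist_coeffs': array([-0.05503243,  0.        ,  0.        ,  0.        ,  0.        ]), 'R': array([[ 0.84816397, -0.52923776, -0.0229186 ],
       [-0.20002064, -0.27989423, -0.93896271],
       [ 0.49051974,  0.80097853, -0.34325468]]), 't': array([-0.47404662,  0.20795768,  1.26260117])}
gauge_block_center [(0.5, [216.6, 279.4])]
bush_center [(0.73, [227.7, 275.4])]
master_ring_center [(0.79
[... 367 characters left out ...]
445503, 'cx': 278.852529187355, 'cy': 208.7747752445539, 'dist_coeffs': array([-0.1830008,  0.       ,  0.       ,  0.       ,  0.       ]), 'R': array([[-0.00495957, -0.99988429,  0.01438062],
       [-0.9822359 ,  0.00217338, -0.18763771],
       [ 0.18758475, -0.01505576, -0.98213303]]), 't': array([-0.02513179,  0.55357898,  1.47755372])}
gauge_block_center [(0.6, [232.2, 304.3])]
bush_center [(0.49, [232.4, 300.5])]
master_ring_center [(0.66, [231.7, 298.7])]
setup_block_center [(0.72, [230.0, 301.7]), (0.68, [237.5, 302.1])]
gauge_tray [(0.69, [249.8, 364.3])]
tray_block_center [(0.62, [242.8, 380.8])]
steel_dish []
ring_nest [(0.97, [175.2, 328.2])]
block_nest [(0.61, [244.8, 168.3])]
```

View pics/side0.png

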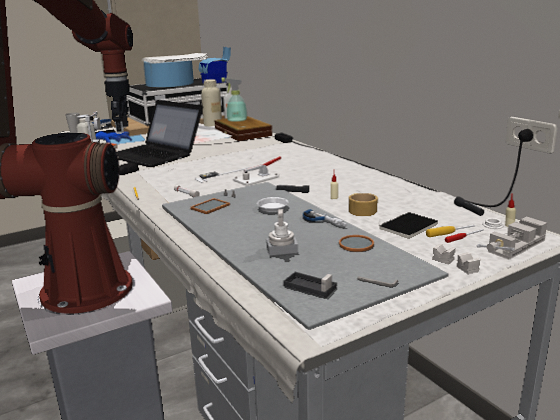

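View pics/top0.png

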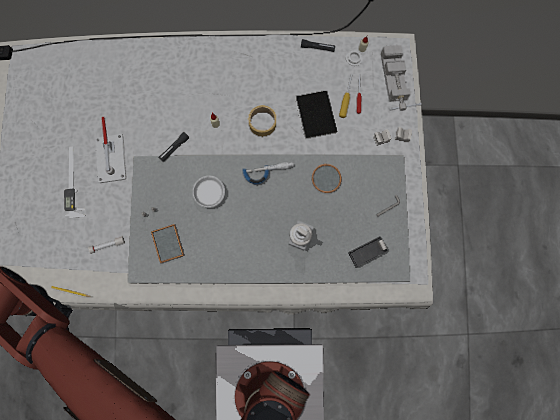

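```bash
cat > h.py <<'E'
import numpy as np, cv2
from scipy.spatial.transform import Rotation as Rn
def K(d): return np.array([[d["fx"],0,d["cx"]],[0,d["fy"],d["cy"]],[0,0,1.]])
def proj(d,P):
    P=np.atleast_2d(np.asarray(P,float))
    return cv2.projectPoints(P,cv2.Rodrigues(d["R"])[0],d["t"],K(d),d["dist_coeffs"])[0][:,0]
def ray(d,uv):
    n=cv2.undistortPoints(np.array([[uv]],float),K(d),d["dist_coeffs"])[0,0]
    return -d["R"].T@d["t"], d["R"].T@np.array([n[0],n[1],1])
def atz(d,uv,z):
    c,v=ray(d,uv); return c+v*(z-c[2])/v[2]
def crop(im,u0,v0,u1,v1,f,name):
    c=cv2.resize(im[v0:v1,u0:u1],None,fx=f,fy=f,interpolation=cv2.INTER_CUBIC)
    cv2.imwrite(name,c); return c
E
python3 - <<'E'
import cv2; from h import *
t=cv2.imread("pics/top0.png"); s=cv2.imread("pics/side0.png")
a=crop(t,265,205,405,290,5,"pics/t_a.png")
crop(t,145,160,355,275,3.8,"pics/t_b.png")
crop(s,240,190,360,305,5,"pics/s_a.png")
E
```

```text
(no output)
```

View pics/t_a.png

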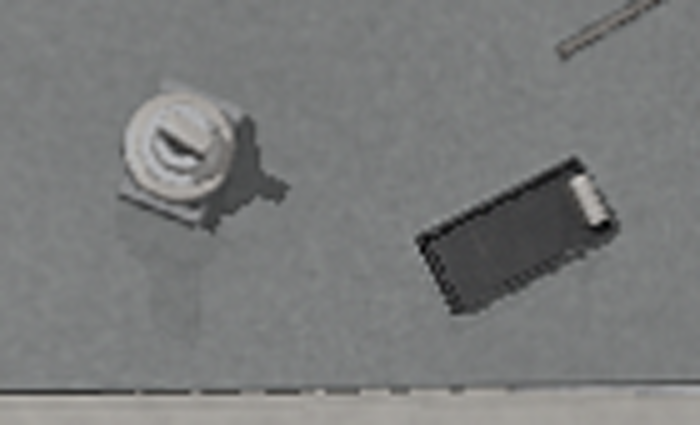

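View pics/t_b.png

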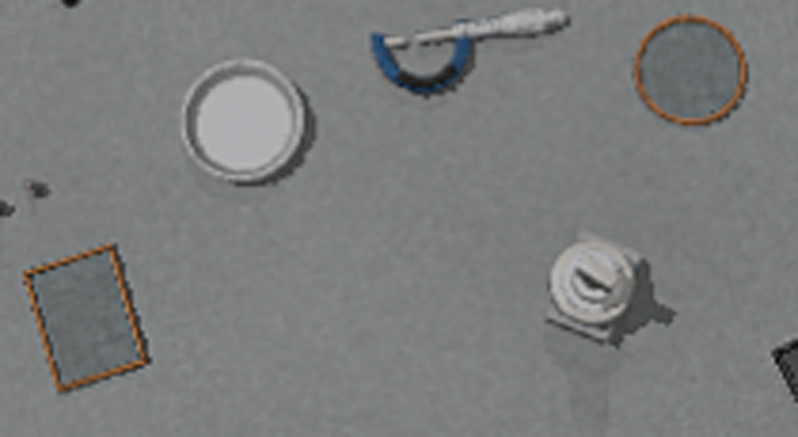

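View pics/s_a.png

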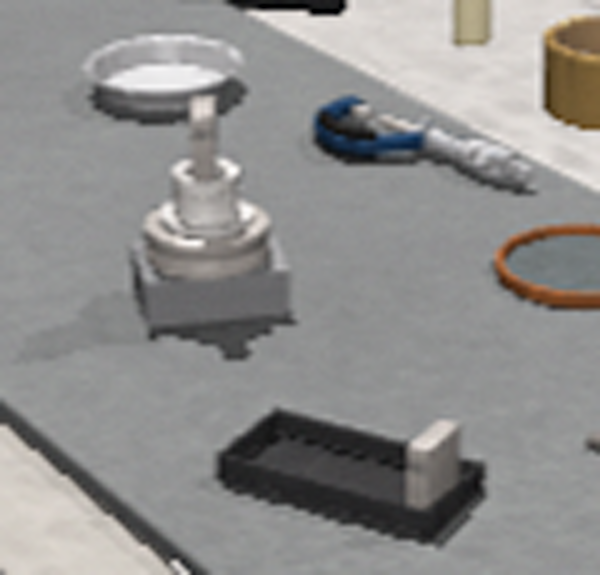

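```bash
cat >> h.py <<'E'
def box(x,y,yaw,lx,ly,z0,z1):
    c,s=np.cos(yaw),np.sin(yaw)
    b=[(x+c*a*lx/2-s*b_*ly/2,y+s*a*lx/2+c*b_*ly/2) for a,b_ in((1,1),(-1,1),(-1,-1),(1,-1))]
    L=[]
    for z in(z0,z1): L+= [np.array([(*b[i],z),(*b[(i+1)%4],z)]) for i in range(4)]
    L+=[np.array([(*p,z0),(*p,z1)]) for p in b]
    return L
def circ(x,y,R,z):
    a=np.linspace(0,2*np.pi,60); return [np.c_[x+R*np.cos(a),y+R*np.sin(a),0*a+z]]
def draw(c,d,u0,v0,f,L,col):
    for l in L:
        p=(proj(d,l)-[u0,v0]+.5)*f-.5
        cv2.polylines(c,[np.round(p*16).astype(np.int32)],False,col,1,cv2.LINE_AA,4)
E
python3 - <<'E'
import pickle
from station import viewer
D={c:viewer.read_camera(c) for c in("top","side")}
pickle.dump(D,open("cam.pkl","wb"))
from h import *
d=D["top"]
def P(X,Y,f,u0,v0,z): return atz(d,((X+.5)/f-.5+u0,(Y+.5)/f-.5+v0),z)
A=lambda X,Y,z:P(X,Y,5,265,205,z)
B=lambda X,Y,z:P(X,Y,3.8,145,160,z)
T=np.array([A(418,238,.026),A(577,157,.026),A(617,232,.026),A(458,313,.026)]);print(T,T.mean(0))
print("tray -y dir",np.degrees(np.arctan2(*(T[1]+T[2]-T[0]-T[3])[[1,0]])))
N=np.array([B(24,272,.02),B(113,245,.02),B(149,362,.02),B(62,391,.02)]);print(N.mean(0),[np.linalg.norm(N[i]-N[i-1]) for i in range(4)])
e=N[1]+N[0]-N[2]-N[3];print("nest x dir",np.degrees(np.arctan2(e[1],e[0])))
print("dish",B(243,121,.03)," ring",B(691,70,.02))
S=np.array([A(120,195,.037),A(205,226,.037),A(240,105,.037),A(167,80,.037)]);print(S,S.mean(0))
print("ringtop",A(178,146,.057))
crop(d["image"],280,215,330,255,14,"pics/t_c.png")
E
```

```text
[[ 0.42531236 -0.23518682  0.026     ]
 [ 0.47380122 -0.33398557  0.026     ]
 [ 0.42786516 -0.35690848  0.026     ]
 [ 0.37999835 -0.25820582  0.026     ]] [ 0.42674427 -0.29607167  0.026     ]
tray -y dir -63.993488780696566
[0.45472321 0.30987624 0.02      ] [np.float64(0.10113779143489392), np.float64(0.0749399395650383), np.float64(0.0989924002578081), np.float64(0.07301299264072242)]
nest x dir 19.12572061572318
dish [0.61197485 0.18653956 0.03      ]  ring [ 0.65604397 -0.17528807  0.02      ]
[[ 0.45091018 -0.05584396  0.037     ]
 [ 0.43214847 -0.10625315  0.037     ]
 [ 0.50489499 -0.12827265  0.037     ]
 [ 0.5202205  -0.08462799  0.037     ]] [ 0.47704354 -0.09374944  0.037     ]
ringtop [ 0.47741498 -0.08960585  0.057     ]
```

View pics/t_c.png

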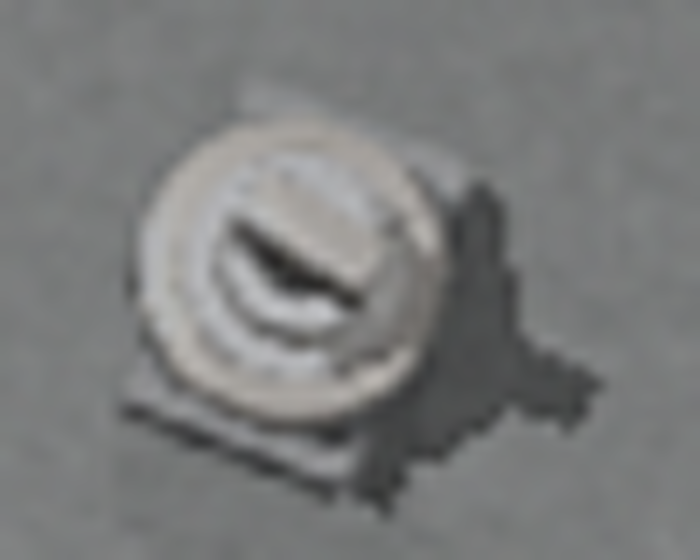

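```bash
cat > ov.py <<'E'
import pickle,sys
from h import *
D=pickle.load(open("cam.pkl","rb"))
r_=np.radians
M=dict(sb=(.477,-.0935,r_(-20)),ring=(.4774,-.0896),bush=(.4774,-.0896),gb=(.4774,-.0896,r_(59)),tray=(.4267,-.2961,r_(26)),dish=(.612,.1865),rn=(.656,-.1753),bn=(.4547,.3099,r_(19.1)))
exec(sys.argv[2] if len(sys.argv)>2 else "")
R,G,B,Y,C=(0,0,255),(0,255,0),(255,0,0),(0,255,255),(255,255,0)
L=[]
L.append((box(*M['sb'],.075,.05,.012,.037),G))
L.append((circ(*M['ring'],.032,.057)+circ(*M['ring'],.032,.037),R))
L.append((circ(*M['bush'],.024,.063)+circ(*M['bush'],.017,.085),B))
L.append((box(*M['gb'],.03,.012,.085,.120),Y))
x,y,a=M['tray'];L.append((box(x,y,a,.052,.110,.012,.026),C))
tx,ty=x+.044*np.sin(a),y-.044*np.cos(a)
L.append((box(tx,ty,a,.03,.010,.014,.049),Y))
L.append((circ(*M['dish'],.0495,.030)+circ(*M['dish'],.038,.014),R))
L.append((circ(*M['rn'],.046,.020)+circ(*M['rn'],.042,.02),C))
L.append((box(*M['bn'],.101,.076,.020,.020)+box(*M['bn'],.093,.068,.020,.020),C))
n=sys.argv[1]
W=[("top",280,215,50,40,12),("top",340,230,55,40,10),("side",255,200,55,60,9),("side",278,262,65,45,10),("top",150,170,80,100,6),("top",305,160,45,40,10),("side",185,190,110,35,7),("side",330,225,55,35,10)]
for i,(c,u,v,w,h,f) in enumerate(W):
    d=D[c];m=crop(d["image"],u,v,u+w,v+h,f,f"pics/{n}_{i}.png");o=m.copy()
    for l,col in L: draw(m,d,u,v,f,l,col)
    W[i]=m
def pack(ms,name):
    H=max(m.shape[0] for m in ms);ms=[cv2.copyMakeBorder(m,0,H-m.shape[0],0,5,0) for m in ms]
    o=np.hstack(ms);k=min(1,800/o.shape[1],600/o.shape[0]);cv2.imwrite(name,cv2.resize(o,None,fx=k,fy=k,interpolation=cv2.INTER_AREA))
if 1:
    cv2.imwrite(f"pics/{n}_A.png",W[0]);cv2.imwrite(f"pics/{n}_B.png",W[2])
    pack([W[1]],f"pics/{n}_C.png");pack([W[3]],f"pics/{n}_D.png")
    pack([W[4]],f"pics/{n}_E.png");pack([W[6]],f"pics/{n}_G.png");pack([W[5],W[7]],f"pics/{n}_F.png")
E
python3 ov.py o1
```

```text
(no output)
```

View pics/o1_A.png

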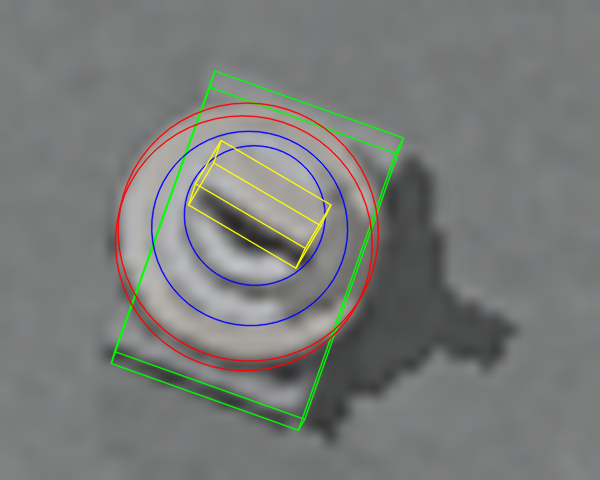

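View pics/o1_B.png

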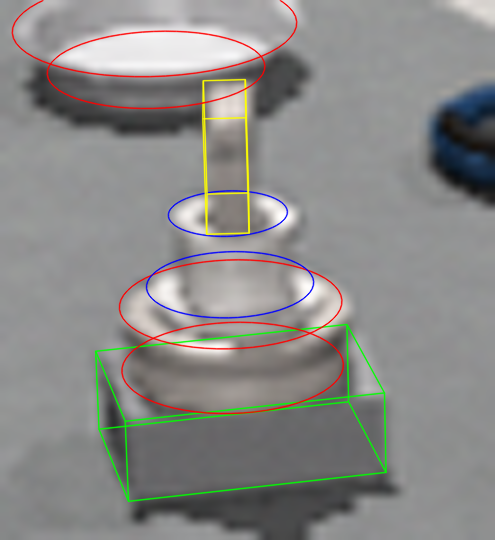

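View pics/o1_C.png

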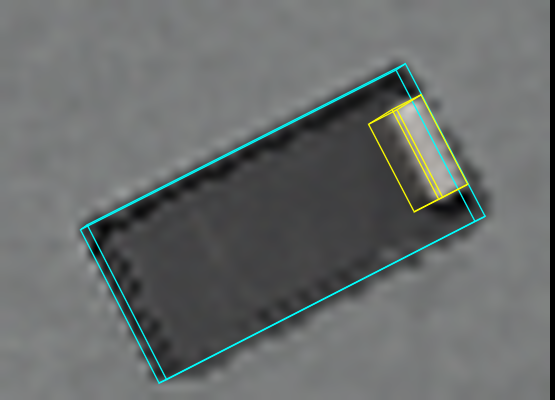

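View pics/o1_D.png

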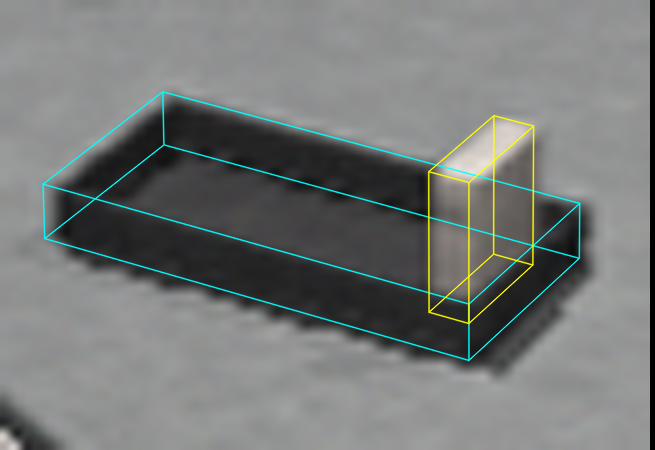

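View pics/o1_E.png

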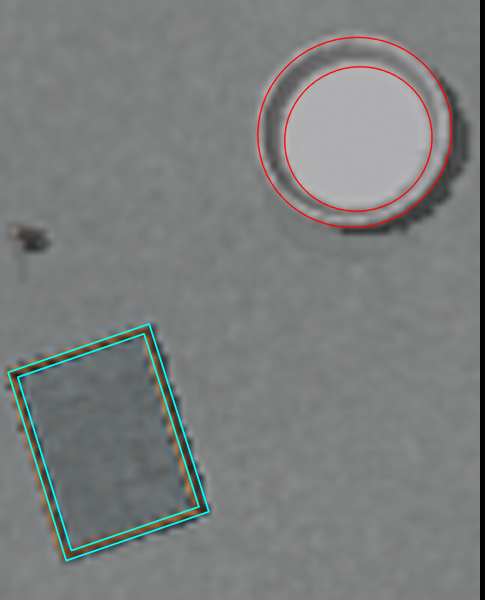

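View pics/o1_F.png

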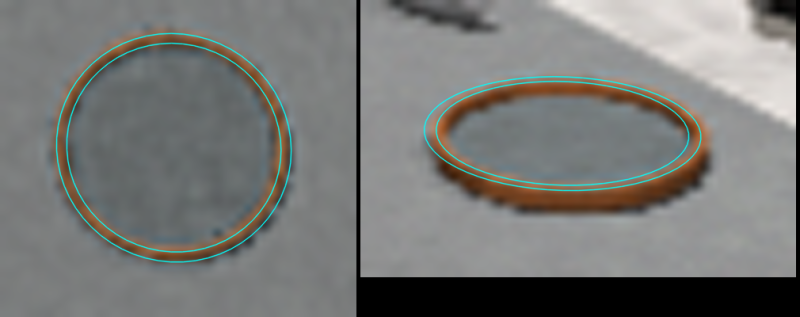

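View pics/o1_G.png

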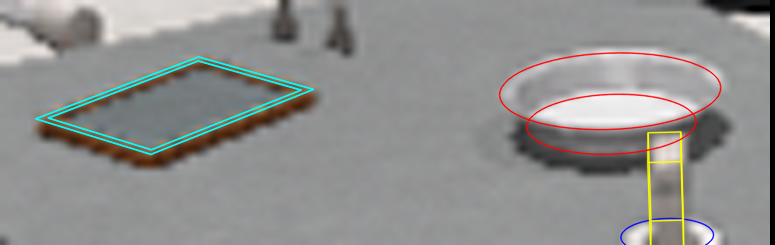

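```bash
cat > go.py <<'E'
import sys,numpy as np
from scipy.spatial.transform import Rotation as Rn
from station import observe
# go.py x y z yawdeg : remaining tool-frame shift (mm) and spin from current measured pose; jaws yaw
x,y,z,yaw=map(float,sys.argv[1:5])
s=observe();R=Rn.from_quat(s["orientation"]).as_matrix()
d=R.T@(np.array([x,y,z])-s["ee_pos"])*1000
cur=np.degrees(np.arctan2(R[1,1],R[0,1]))
dy=(yaw-cur+180)%360-180
sp=-np.radians(dy)
# deltas if spun first
Rs=R@Rn.from_euler('z',sp).as_matrix(); d2=Rs.T@(np.array([x,y,z])-s["ee_pos"])*1000
print("t %.2f"%s["clock"],"pos",np.round(s["ee_pos"]*1000,1),"jaw yaw %.1f"%cur,"tilt",np.round(R[:2,2],4),"F",np.round(s["force"],1),"open %.1f"%(s["opening"]*1000))
print("now-frame",np.round(d,1),"spin %.3f"%sp,"| after spin",np.round(d2,1))
E
python3 go.py .4774 -.0896 .2 -31
```

```text
t 1.10 pos [274.  561.8 231.3] jaw yaw 64.0 tilt [ 0. -0.] F [-0.2 -0.6 -0.3] open 85.1
now-frame [-468.4 -496.3   31.3] spin 1.658 | after spin [-453.6  509.8   31.3]
```

Emit:
jog_arm([
  {"xyz":[-39,-41.3,0],"spin":0},
  {"xyz":[-39,-41.3,0],"spin":0},
  {"xyz":[-39,-41.3,0],"spin":0},
  {"xyz":[-39,-41.3,0],"spin":0},
  {"xyz":[-39,-41.3,0],"spin":0},
])

```text
clock: 1.72
ee_pos: [0.3591, 0.289, 0.2316]
orientation: [0.225, 0.974, 0.0, 0.0]
force: [1.4, 0.1, 0.5]
opening: 0.086
```

Emit:
jog_arm([
  {"xyz":[-39,-41.3,0],"spin":0},
  {"xyz":[-39,-41.3,0],"spin":0},
  {"xyz":[-39,-41.3,0],"spin":0},
  {"xyz":[-39,-41.3,0],"spin":0},
  {"xyz":[-39,-41.3,0],"spin":0},
])

```text
clock: 2.35
ee_pos: [0.4439, 0.0178, 0.2318]
orientation: [0.225, 0.974, 0.0, 0.001]
force: [1.3, 0.8, 0.7]
opening: 0.0857
```

Emit:
jog_arm([
  {"xyz":[0,0,0],"spin":0.184},
  {"xyz":[0,0,0],"spin":0.184},
  {"xyz":[0,0,0],"spin":0.184},
  {"xyz":[0,0,0],"spin":0.184},
  {"xyz":[0,0,0],"spin":0.184},
])

```text
clock: 2.98
ee_pos: [0.4435, 0.0195, 0.2315]
orientation: [0.637, 0.771, 0.0, 0.0]
force: [-0.5, 0.1, -1.1]
opening: 0.0855
```

Emit:
jog_arm([
  {"xyz":[0,0,0],"spin":0.184},
  {"xyz":[0,0,0],"spin":0.184},
  {"xyz":[0,0,0],"spin":0.184},
  {"xyz":[0,0,0],"spin":0.184},
])

```text
clock: 3.48
ee_pos: [0.4435, 0.0196, 0.2315]
orientation: [0.871, 0.491, 0.0, 0.0]
force: [0.5, -0.2, -0.4]
opening: 0.0854
```

```bash
python3 go.py .4774 -.0896 .18 -31
```

```text
t 3.48 pos [443.5  19.6 231.5] jaw yaw -31.2 tilt [ 0.0003 -0.0001] F [ 0.5 -0.2 -0.4] open 85.4
now-frame [-75.8  85.6  51.5] spin -0.004 | after spin [-76.1  85.3  51.5]
```

Emit:
jog_arm([
  {"xyz":[-38,42.8,10],"spin":0},
  {"xyz":[-38,42.8,10],"spin":0},
  {"xyz":[0,0,31],"spin":0},
  {"xyz":[0,0,0],"spin":0},
], gripper=0.45)

```text
clock: 3.98
ee_pos: [0.4756, -0.0894, 0.1777]
orientation: [0.87, 0.493, -0.002, -0.002]
force: [0.3, 0.5, 0.2]
opening: 0.0471
```

```bash
python3 go.py .4774 -.0896 .1 -31
python3 - <<'E'
from station import viewer,observe
from h import *
s=observe();p=s["ee_pos"];R=Rn.from_quat(s["orientation"]).as_matrix();o=s["opening"]
for c,(u,v,w,h,f) in dict(side=(240,170,80,90,6.5),top=(270,205,60,50,10)).items():
    d=viewer.read_camera(c);m=crop(d["image"],u,v,u+w,v+h,f,f"pics/g1_{c}_raw.png")
    for dz in(0,):
        q=proj(d,[p+R@[0,0,.0],p+R@[.011,o/2,0],p+R@[-.011,o/2,0],p+R@[.011,-o/2,0],p+R@[-.011,-o/2,0]])
        for a in (q-[u,v]+.5)*f-.5: cv2.circle(m,tuple(int(round(b)) for b in a),3,(0,0,255),1)
    cv2.imwrite(f"pics/g1_{c}.png",m)
E
```

```text
t 3.98 pos [475.6 -89.4 177.7] jaw yaw -31.0 tilt [-0.0061  0.0023] F [0.3 0.5 0.2] open 47.1
now-frame [ 0.8  2.1 77.7] spin 0.001 | after spin [ 0.8  2.1 77.7]
```

View pics/g1_side.png

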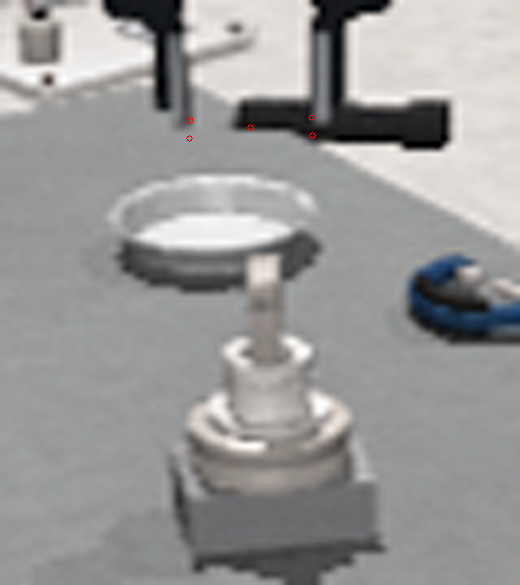

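View pics/g1_top.png

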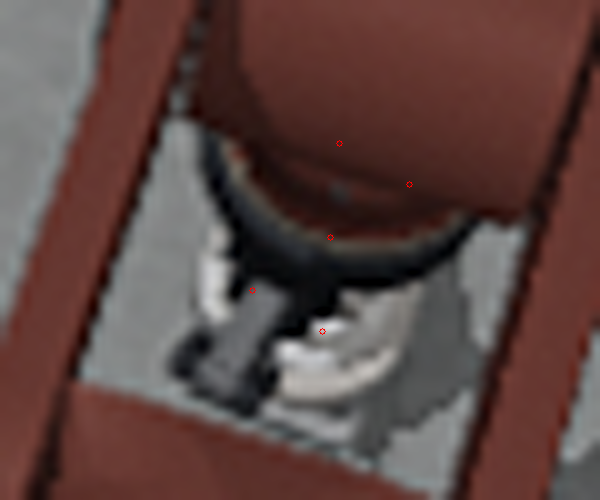

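```bash
python3 - <<'E'
import pickle
from h import *
D=pickle.load(open("cam.pkl","rb"))
for c in D:
    print(c,proj(D[c],[[.4756,-.0894,.1777],[.4774,-.0896,.120],[.4874,-.0896,.120],[.4774,-.0796,.120]]))
s=D["side"]["image"]; crop(s,268,205,292,235,20,"pics/sz.png")
crop(D["top"]["image"],290,220,315,243,24,"pics/tz.png")
m=cv2.imread("pics/g1_side_raw.png")
E
```

```text
top [[302.59015283 228.25338313]
 [301.43051929 230.69204029]
 [301.38607975 227.19491333]
 [297.89685473 230.70424219]]
side [[278.10074906 189.18628884]
 [279.42264042 210.5056623 ]
 [282.77415687 209.68889179]
 [277.4124042  209.35705161]]
```

View pics/sz.png

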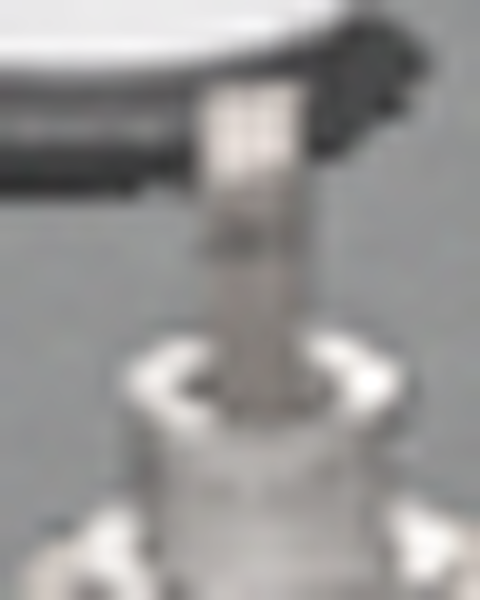

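View pics/tz.png

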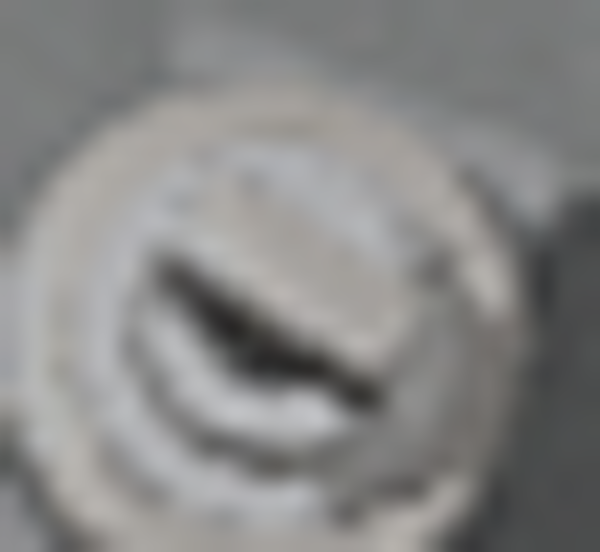

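```bash
python3 go.py .4782 -.0910 .0915 -30
```

```text
t 4.08 pos [477.8 -89.3 180.5] jaw yaw -30.9 tilt [-0.0004  0.0002] F [ 0.2 -0.1  1. ] open 46.9
now-frame [-1.3  1.3 89. ] spin -0.015 | after spin [-1.3  1.3 89. ]
```

Emit:
jog_arm([
  {"xyz":[-1.3,1.3,45],"spin":-0.015},
  {"xyz":[0,0,30],"spin":0},
  {"xyz":[0,0,13.5],"spin":0},
  {"xyz":[0,0,0],"spin":0},
  {"xyz":[0,0,0],"spin":0},
])

```text
clock: 4.7
ee_pos: [0.4799, -0.0917, 0.0936]
orientation: [0.866, 0.5, 0.001, 0.001]
force: [0.4, -0.2, -0.0]
opening: 0.0472
```

```bash
python3 go.py .4782 -.0910 .0915 -30
python3 - <<'E'
from station import viewer
from h import *
d=viewer.read_camera("side");crop(d["image"],250,180,310,250,8,"pics/g2.png")
E
```

```text
t 4.70 pos [479.9 -91.7  93.6] jaw yaw -30.0 tilt [ 0.0032 -0.0011] F [ 0.4 -0.2 -0. ] open 47.2
now-frame [-0.3 -1.8  2.1] spin 0.000 | after spin [-0.3 -1.8  2.1]
```

View pics/g2.png

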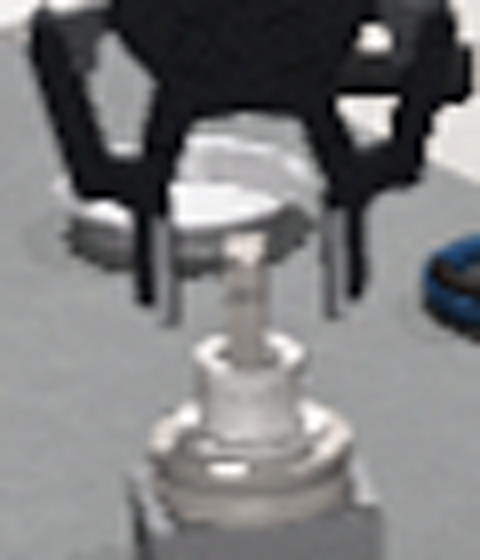

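Emit:
jog_arm([
  {"xyz":[0,0,0],"spin":0},
  {"xyz":[0,0,0],"spin":0},
  {"xyz":[0,0,0],"spin":0},
  {"xyz":[0,0,0],"spin":0},
  {"xyz":[0,0,0],"spin":0},
], gripper=1.0)

```text
clock: 5.38
ee_pos: [0.479, -0.0916, 0.0926]
orientation: [0.866, 0.5, 0.0, 0.0]
force: [-0.6, 0.5, 6.2]
opening: 0.0113
```

```bash
python3 go.py .4782 -.0910 .0915 -30
python3 - <<'E'
from station import viewer
from h import *
d=viewer.read_camera("side");crop(d["image"],250,180,310,250,8,"pics/g3.png")
E
```

```text
t 5.38 pos [479.  -91.6  92.6] jaw yaw -30.0 tilt [ 0.0013 -0.0004] F [-0.6  0.5  6.2] open 11.3
now-frame [ 0.1 -1.   1.1] spin -0.000 | after spin [ 0.1 -1.   1.1]
```

View pics/g3.png

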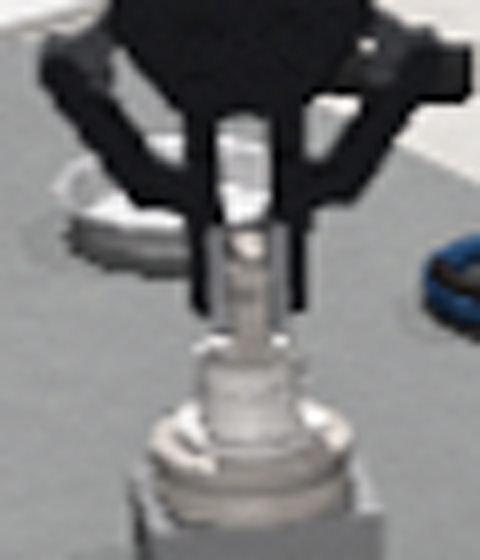

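Emit:
jog_arm([
  {"xyz":[0,0,-8],"spin":0},
  {"xyz":[0,0,-25],"spin":0},
  {"xyz":[0,0,-40],"spin":0},
  {"xyz":[0,0,0],"spin":0},
])

```text
clock: 5.92
ee_pos: [0.4808, -0.0922, 0.1682]
orientation: [0.866, 0.5, 0.002, 0.003]
force: [-0.0, -0.4, -0.9]
opening: 0.0112
```

```bash
python3 go.py .4224 -.2871 .12 -64
python3 - <<'E'
from station import viewer
from h import *
d=viewer.read_camera("side");crop(d["image"],240,160,320,270,5.4,"pics/g4.png")
d=viewer.read_camera("top");crop(d["image"],270,205,345,265,8,"pics/g4t.png")
E
```

```text
t 5.92 pos [480.8 -92.2 168.2] jaw yaw -30.0 tilt [ 0.0068 -0.0023] F [-0.  -0.4 -0.9] open 11.2
now-frame [-198.    46.6   48.2] spin 0.593 | after spin [-138.2  149.3   48.2]
```

View pics/g4.png

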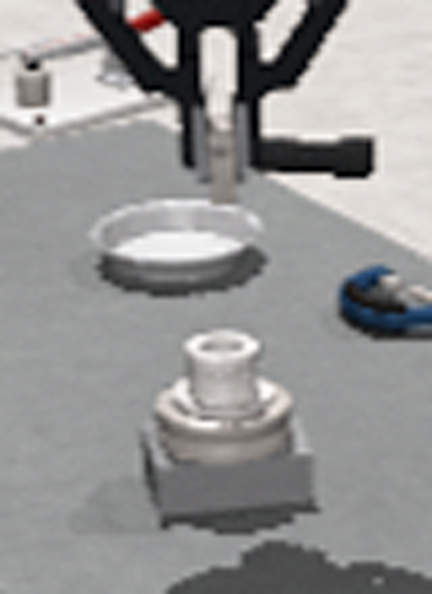

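Emit:
jog_arm([
  {"xyz":[-20,10,-10],"spin":0.15},
  {"xyz":[0,0,0],"spin":0.148},
  {"xyz":[0,0,0],"spin":0.148},
  {"xyz":[0,0,0],"spin":0.148},
])

```text
clock: 6.52
ee_pos: [0.4752, -0.1131, 0.1723]
orientation: [0.975, 0.222, -0.002, -0.001]
force: [0.6, 0.0, -1.2]
opening: 0.011
```

```bash
python3 go.py .4314 -.306 .12 -64
```

```text
t 6.53 pos [ 475.2 -113.1  172.3] jaw yaw -64.4 tilt [-0.0046  0.0018] F [ 0.6  0.  -1.2] open 11.0
now-frame [-122.8  155.1   52.2] spin -0.006 | after spin [-123.8  154.4   52.2]
```

Emit:
jog_arm([
  {"xyz":[-30.8,38.7,0],"spin":-0.006},
  {"xyz":[-30.8,38.7,0],"spin":0},
  {"xyz":[-30.8,38.7,10],"spin":0},
  {"xyz":[-30.8,38.7,40],"spin":0},
  {"xyz":[0,0,0],"spin":0},
])

```text
clock: 7.15
ee_pos: [0.4306, -0.3059, 0.1197]
orientation: [0.974, 0.225, -0.003, -0.004]
force: [0.3, 0.7, -1.2]
opening: 0.0108
```

Emit:
jog_arm([
  {"xyz":[0,0,30],"spin":0},
  {"xyz":[0,0,0],"spin":0},
  {"xyz":[0,0,0],"spin":0},
  {"xyz":[0,0,0],"spin":0},
])

```text
clock: 7.65
ee_pos: [0.4359, -0.3063, 0.0969]
orientation: [0.974, 0.228, 0.001, 0.001]
force: [-0.5, -0.7, -1.8]
opening: 0.0111
```

```bash
python3 go.py .4314 -.306 .0230 -64
python3 - <<'E'
from station import viewer
from h import *
d=viewer.read_camera("side");crop(d["image"],270,220,360,310,6,"pics/g5.png")
d=viewer.read_camera("top");crop(d["image"],330,215,405,275,8,"pics/g5t.png")
E
```

```text
t 7.65 pos [ 435.9 -306.3   96.9] jaw yaw -63.7 tilt [ 0.0017 -0.0015] F [-0.5 -0.7 -1.8] open 11.1
now-frame [-4.  -2.4 73.9] spin 0.006 | after spin [-4.  -2.4 73.9]
```

View pics/g5.png

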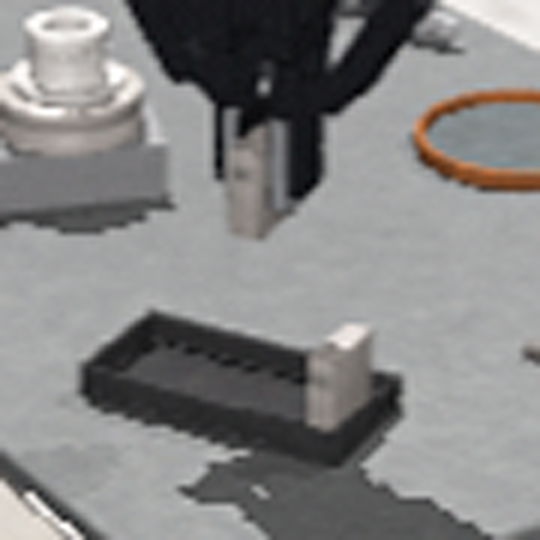

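View pics/g5t.png

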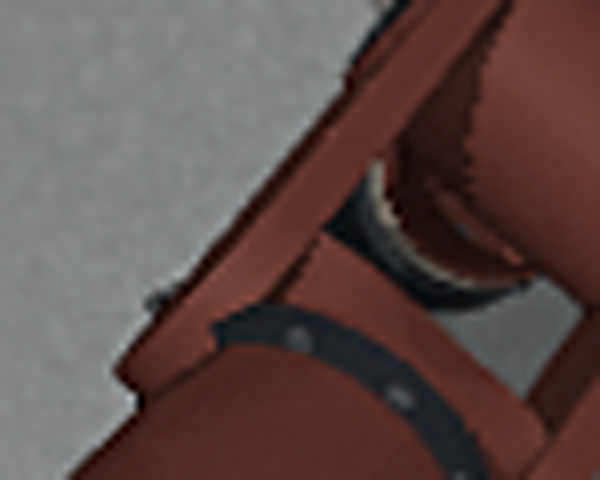

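Emit:
jog_arm([
  {"xyz":[-3,-1.5,35],"spin":0.004},
  {"xyz":[0,0,20],"spin":0},
  {"xyz":[0,0,0],"spin":0},
  {"xyz":[0,0,0],"spin":0},
  {"xyz":[0,0,0],"spin":0},
])

```text
clock: 8.38
ee_pos: [0.4327, -0.3071, 0.0421]
orientation: [0.974, 0.225, 0.001, 0.001]
force: [0.4, 0.2, -1.0]
opening: 0.0107
```

```bash
python3 go.py .4314 -.306 .0230 -64
python3 - <<'E'
from station import viewer
from h import *
d=viewer.read_camera("side");crop(d["image"],270,220,360,310,6,"pics/g6.png")
E
```

```text
t 8.38 pos [ 432.7 -307.1   42.1] jaw yaw -63.9 tilt [ 0.0022 -0.0021] F [ 0.4  0.2 -1. ] open 10.7
now-frame [-0.8 -1.6 19.1] spin 0.001 | after spin [-0.8 -1.6 19.1]
```

View pics/g6.png

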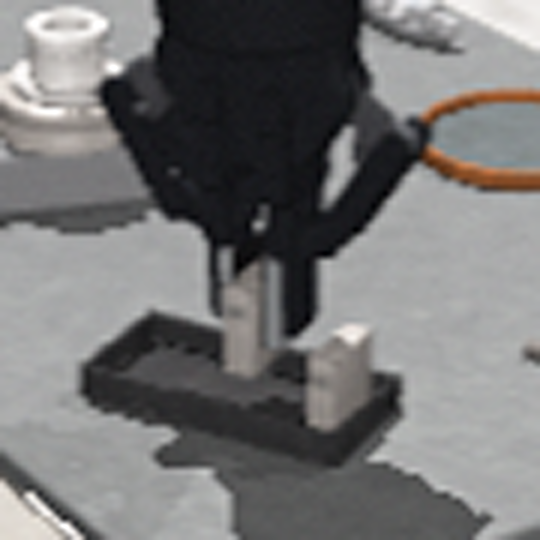

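Emit:
jog_arm([
  {"xyz":[0,-2.5,12],"spin":0},
  {"xyz":[0,0,5],"spin":0},
  {"xyz":[0,0,0],"spin":0},
  {"xyz":[0,0,0],"spin":0},
])

```text
clock: 8.93
ee_pos: [0.4304, -0.3037, 0.0233]
orientation: [0.974, 0.225, -0.0, -0.0]
force: [0.3, 0.0, -1.1]
opening: 0.0112
```

```bash
python3 go.py .4314 -.306 .0215 -64
python3 - <<'E'
from station import viewer
from h import *
d=viewer.read_camera("side");crop(d["image"],270,220,360,310,6,"pics/g7.png")
E
```

```text
t 8.93 pos [ 430.4 -303.7   23.3] jaw yaw -63.9 tilt [-0.0004  0.0003] F [ 0.3  0.  -1.1] open 11.2
now-frame [-0.1  2.5  1.8] spin 0.001 | after spin [-0.1  2.5  1.8]
```

View pics/g7.png

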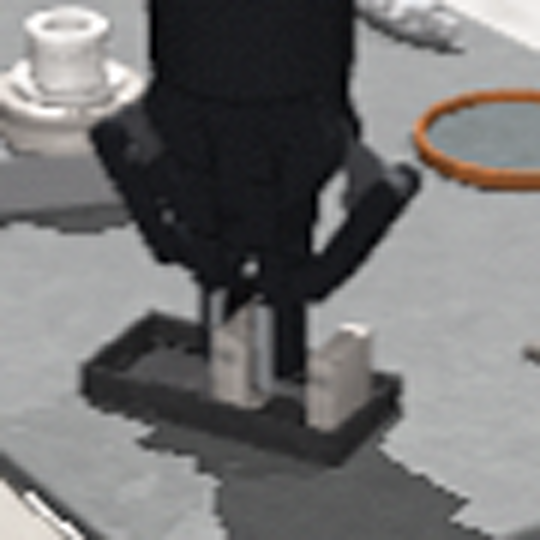

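Emit:
jog_arm([
  {"xyz":[0,0,1],"spin":0},
  {"xyz":[0,0,0.7],"spin":0},
  {"xyz":[0,0,0],"spin":0},
])

```text
clock: 9.35
ee_pos: [0.4306, -0.3039, 0.0222]
orientation: [0.974, 0.225, -0.0, -0.0]
force: [-0.9, 1.7, 2.9]
opening: 0.0112
```

Emit:
jog_arm([
  {"xyz":[0,0,0],"spin":0},
  {"xyz":[0,0,0],"spin":0},
  {"xyz":[0,0,0],"spin":0},
], gripper=0.76)

```text
clock: 9.72
ee_pos: [0.4306, -0.3039, 0.0218]
orientation: [0.974, 0.225, 0.0, 0.0]
force: [0.2, -0.3, 0.2]
opening: 0.0208
```

Emit:
jog_arm([
  {"xyz":[0,0,-8],"spin":0},
  {"xyz":[0,0,-20],"spin":0},
  {"xyz":[0,0,-30],"spin":0},
  {"xyz":[0,0,-50],"spin":0},
  {"xyz":[0,0,-50],"spin":0},
])

```text
clock: 10.35
ee_pos: [0.4303, -0.3036, 0.1815]
orientation: [0.974, 0.225, -0.0, -0.0]
force: [0.5, -0.2, 0.8]
opening: 0.0203
```

```bash
python3 go.py .4790 -.0910 .12 -64
python3 - <<'E'
from station import viewer
from h import *
d=viewer.read_camera("side");crop(d["image"],255,190,355,310,5,"pics/g8.png")
E
```

```text
t 10.35 pos [ 430.3 -303.6  181.5] jaw yaw -63.9 tilt [-0.0001  0.0001] F [ 0.5 -0.2  0.8] open 20.3
now-frame [ 137.2 -169.6   61.5] spin 0.001 | after spin [ 137.  -169.8   61.5]
```

View pics/g8.png

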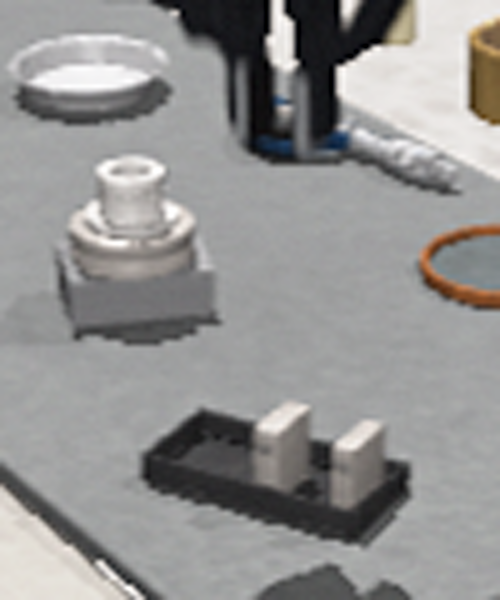

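```bash
python3 - <<'E'
from station import viewer
import pickle
from h import *
D={c:viewer.read_camera(c) for c in("top","side")}
pickle.dump(D,open("cam2.pkl","wb"))
B,R,G=(255,0,0),(0,0,255),(0,255,0)
def L(x,y): return [(circ(x,y,.024,.063)+circ(x,y,.017,.085),B)]
a=[]
for c,u,v,w,h,f in(("top",280,212,50,46,10),("side",255,205,60,55,9)):
    d=D[c];m=crop(d["image"],u,v,u+w,v+h,f,"pics/x.png");n=m.copy()
    for l,col in L(.479,-.091): draw(n,d,u,v,f,l,col)
    draw(n,d,u,v,f,circ(.478,-.0905,.032,.057),R)
    draw(n,d,u,v,f,box(.478,-.0935,np.radians(-20),.075,.05,.012,.037),G)
    cv2.imwrite(f"pics/b_{c}.png",n)
    cv2.imwrite(f"pics/b_{c}_raw.png",m)
E
```

```text
(no output)
```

View pics/b_top.png

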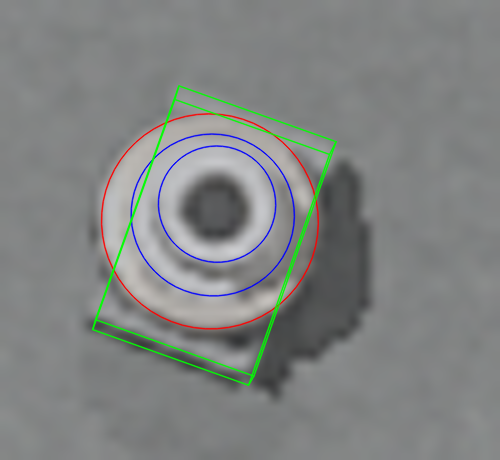

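View pics/b_side.png

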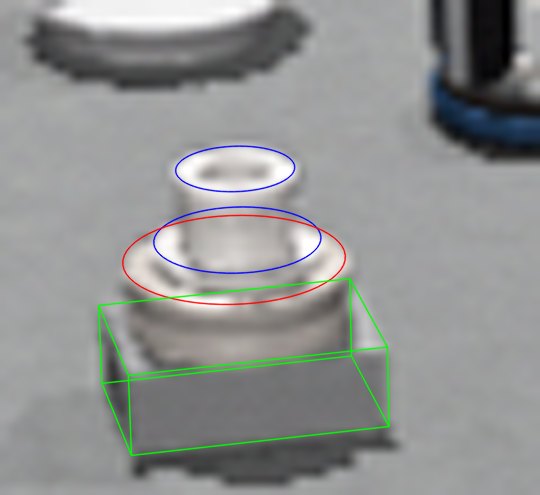

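View pics/b_top_raw.png

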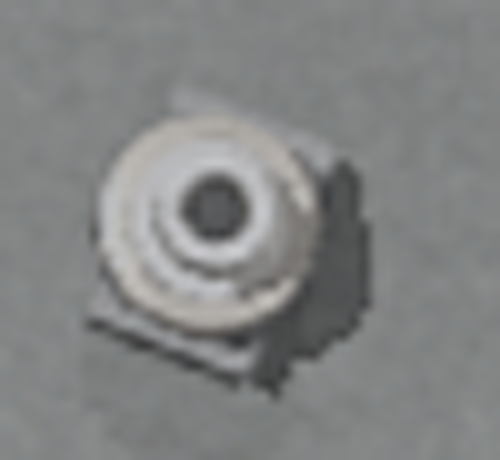

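Emit:
jog_arm([
  {"xyz":[45.3,-56.5,0],"spin":0},
  {"xyz":[45.3,-56.5,0],"spin":0},
  {"xyz":[45.3,-56.5,20],"spin":0},
  {"xyz":[0,0,20],"spin":0},
  {"xyz":[0,0,0],"spin":0},
], gripper=0.25)

```text
clock: 11.12
ee_pos: [0.4687, -0.1213, 0.1403]
orientation: [0.974, 0.226, -0.003, -0.002]
force: [-0.6, -0.2, -0.1]
opening: 0.0643
```

Emit:
jog_arm([
  {"xyz":[0,0,0],"spin":0},
  {"xyz":[0,0,0],"spin":0},
  {"xyz":[0,0,0],"spin":0},
])

```text
clock: 11.5
ee_pos: [0.4716, -0.124, 0.1439]
orientation: [0.974, 0.225, 0.001, 0.0]
force: [0.3, 0.1, 0.4]
opening: 0.0639
```

```bash
python3 go.py .478 -.0905 .067 -64
```

```text
t 11.50 pos [ 471.6 -124.   143.9] jaw yaw -64.0 tilt [ 0.0013 -0.0005] F [0.3 0.1 0.4] open 63.9
now-frame [ 20.4 -27.4  76.9] spin -0.000 | after spin [ 20.4 -27.4  76.9]
```

Rows were clipped a little; correcting and descending.

Emit:
jog_arm([
  {"xyz":[20.4,-27.4,10],"spin":0},
  {"xyz":[0,0,20],"spin":0},
  {"xyz":[0,0,15],"spin":0},
  {"xyz":[0,0,0],"spin":0},
  {"xyz":[0,0,0],"spin":0},
])

```text
clock: 12.12
ee_pos: [0.4778, -0.0901, 0.0986]
orientation: [0.974, 0.225, 0.0, 0.0]
force: [0.8, -0.3, -0.2]
opening: 0.0639
```

```bash
python3 go.py .478 -.0905 .067 -64
python3 - <<'E'
from station import viewer
from h import *
d=viewer.read_camera("side");crop(d["image"],240,180,310,260,7,"pics/g9.png")
E
```

```text
t 12.12 pos [477.8 -90.1  98.6] jaw yaw -64.0 tilt [ 0.0007 -0.0003] F [ 0.8 -0.3 -0.2] open 63.9
now-frame [-0.1  0.4 31.6] spin 0.000 | after spin [-0.1  0.4 31.6]
```

View pics/g9.png

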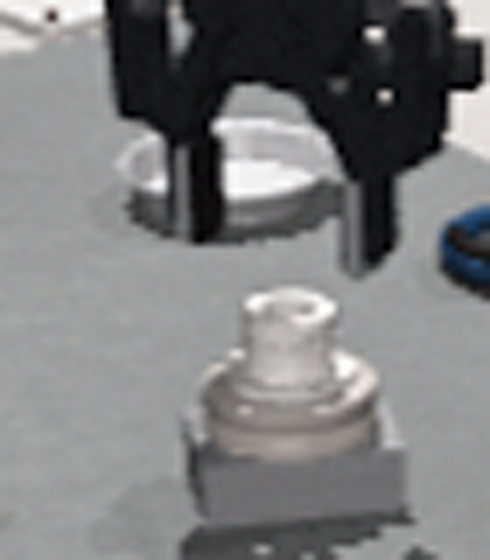

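```bash
python3 - <<'E'
from station import viewer,observe
from h import *
s=observe();p=s["ee_pos"];R=Rn.from_quat(s["orientation"]).as_matrix();o=s["opening"]
d=viewer.read_camera("side");u,v,f=240,180,10
m=crop(d["image"],u,v,310,240,f,"pics/g10.png")
for zz in (-.01,):
  q=[]
  for sy in(1,-1):
    q.append(np.array([p+R@[sx*.011,sy*o/2,z2] for sx,z2 in((1,-.008),(1,-.038),(-1,-.038),(-1,-.008),(1,-.008))]))
  draw(m,d,u,v,f,q,(0,0,255))
draw(m,d,u,v,f,circ(.478,-.0905,.017,.085),(255,0,0))
draw(m,d,u,v,f,[np.array([p,p-[0,0,.03]])],(0,255,0))
cv2.imwrite("pics/g10.png",m)
E
```

```text
(no output)
```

View pics/g10.png

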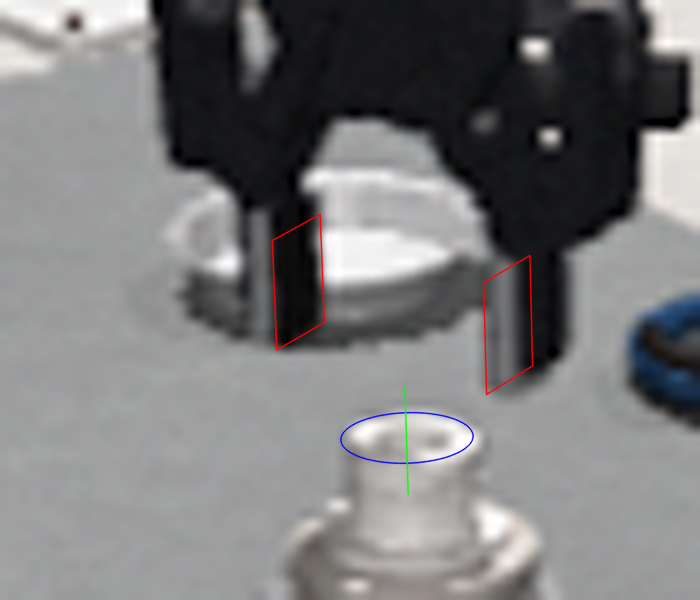

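Emit:
jog_arm([
  {"xyz":[0,1,15],"spin":0},
  {"xyz":[0,0,11],"spin":0},
  {"xyz":[0,0,5],"spin":0},
  {"xyz":[0,0,0],"spin":0},
  {"xyz":[0,0,0],"spin":0},
])

```text
clock: 12.85
ee_pos: [0.4781, -0.0905, 0.0673]
orientation: [0.974, 0.225, 0.0, 0.0]
force: [0.6, -0.2, 0.1]
opening: 0.0642
```

```bash
python3 go.py .478 -.0905 .067 -64
python3 - <<'E'
from station import viewer
from h import *
d=viewer.read_camera("side");crop(d["image"],240,180,310,260,7,"pics/g11.png")
E
```

```text
t 12.85 pos [478.1 -90.5  67.3] jaw yaw -63.9 tilt [ 0.0003 -0.0001] F [ 0.6 -0.2  0.1] open 64.2
now-frame [-0.1 -0.   0.3] spin 0.001 | after spin [-0.1 -0.   0.3]
```

View pics/g11.png

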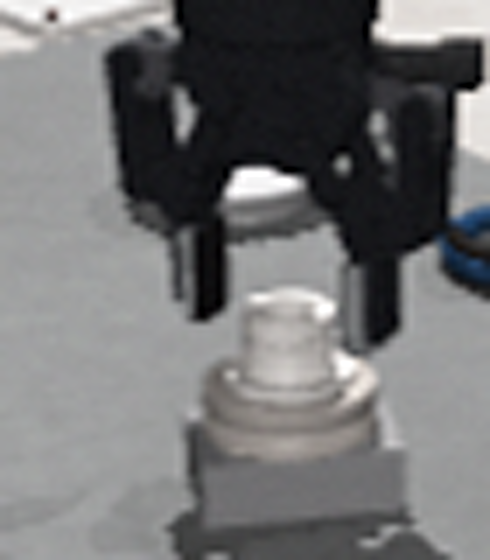

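Jaws straddle the bush body, tips above the flange. Closing.

Emit:
jog_arm([
  {"xyz":[0,0,0],"spin":0},
  {"xyz":[0,0,0],"spin":0},
  {"xyz":[0,0,0],"spin":0},
  {"xyz":[0,0,0],"spin":0},
], gripper=1.0)

```text
clock: 13.4
ee_pos: [0.4786, -0.0907, 0.068]
orientation: [0.974, 0.225, 0.001, 0.0]
force: [0.2, -0.1, 5.6]
opening: 0.031
```

Emit:
jog_arm([
  {"xyz":[0,0,-8],"spin":0},
  {"xyz":[0,0,-25],"spin":0},
  {"xyz":[0,0,-40],"spin":0},
  {"xyz":[0,0,0],"spin":0},
])

```text
clock: 13.9
ee_pos: [0.4805, -0.0912, 0.1436]
orientation: [0.974, 0.225, 0.003, 0.002]
force: [-0.1, -0.1, -0.7]
opening: 0.0309
```

```bash
python3 go.py .612 .186 .13 -64
python3 - <<'E'
from station import viewer
from h import *
d=viewer.read_camera("side");crop(d["image"],240,160,310,260,5.8,"pics/g12.png")
E
```

```text
t 13.90 pos [480.5 -91.2 143.6] jaw yaw -63.9 tilt [ 0.007  -0.0023] F [-0.1 -0.1 -0.7] open 30.9
now-frame [ 239.8 -191.4   13.9] spin 0.001 | after spin [ 239.6 -191.6   13.9]
```

View pics/g12.png

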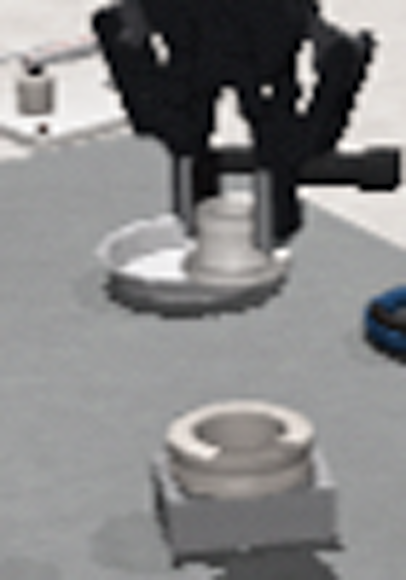

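Emit:
jog_arm([
  {"xyz":[40,-32,0],"spin":0},
  {"xyz":[40,-32,0],"spin":0},
  {"xyz":[40,-32,0],"spin":0},
  {"xyz":[40,-32,0],"spin":0},
  {"xyz":[40,-32,0],"spin":0},
])

```text
clock: 14.58
ee_pos: [0.5861, 0.1425, 0.1376]
orientation: [0.974, 0.226, -0.002, -0.0]
force: [0.9, -1.1, -0.6]
opening: 0.031
```

Emit:
jog_arm([
  {"xyz":[38,-31,0],"spin":0},
  {"xyz":[0,0,20],"spin":0},
  {"xyz":[0,0,20],"spin":0},
  {"xyz":[0,0,0],"spin":0},
  {"xyz":[0,0,0],"spin":0},
])

```text
clock: 15.2
ee_pos: [0.6072, 0.1845, 0.0995]
orientation: [0.974, 0.225, -0.001, 0.0]
force: [-0.4, -0.0, -0.9]
opening: 0.0307
```

```bash
python3 go.py .612 .186 .024 -64
python3 - <<'E'
from station import viewer
from h import *
d=viewer.read_camera("side");u,v,f=225,140,6;m=crop(d["image"],u,v,325,235,f,"pics/g13.png")
d=viewer.read_camera("top");crop(d["image"],180,160,250,220,8,"pics/g13t.png")
E
```

```text
t 15.20 pos [607.2 184.5  99.5] jaw yaw -64.0 tilt [-0.0014 -0.0004] F [-0.4 -0.  -0.9] open 30.7
now-frame [ 5.1  0.8 75.5] spin -0.000 | after spin [ 5.1  0.8 75.5]
```

View pics/g13.png

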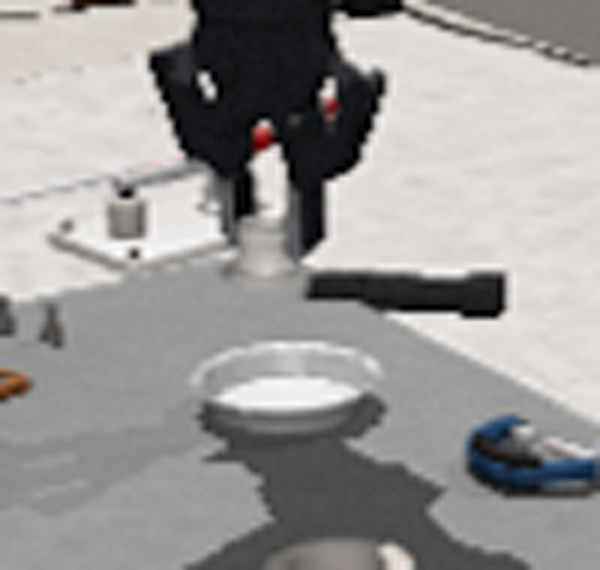

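View pics/g13t.png

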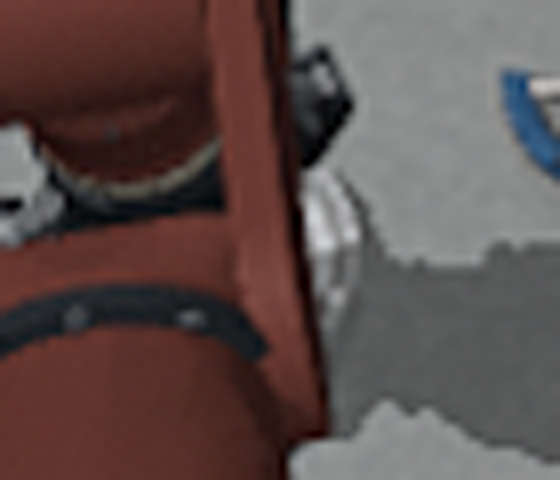

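Emit:
jog_arm([
  {"xyz":[5.3,1,25],"spin":0},
  {"xyz":[0,0,20],"spin":0},
  {"xyz":[0,0,0],"spin":0},
  {"xyz":[0,0,0],"spin":0},
  {"xyz":[0,0,0],"spin":0},
])

```text
clock: 15.92
ee_pos: [0.6138, 0.1873, 0.0563]
orientation: [0.974, 0.225, 0.001, 0.0]
force: [0.4, -0.4, -0.9]
opening: 0.0311
```

```bash
python3 go.py .6125 .1855 .0255 -64
python3 - <<'E'
from station import viewer
from h import *
d=viewer.read_camera("side");u,v,f=235,150,8;m=crop(d["image"],u,v,310,220,f,"pics/g14.png")
E
```

```text
t 15.93 pos [613.8 187.3  56.3] jaw yaw -63.9 tilt [0.002  0.0004] F [ 0.4 -0.4 -0.9] open 31.1
now-frame [-2.1  1.  30.8] spin 0.001 | after spin [-2.1  1.  30.8]
```

View pics/g14.png

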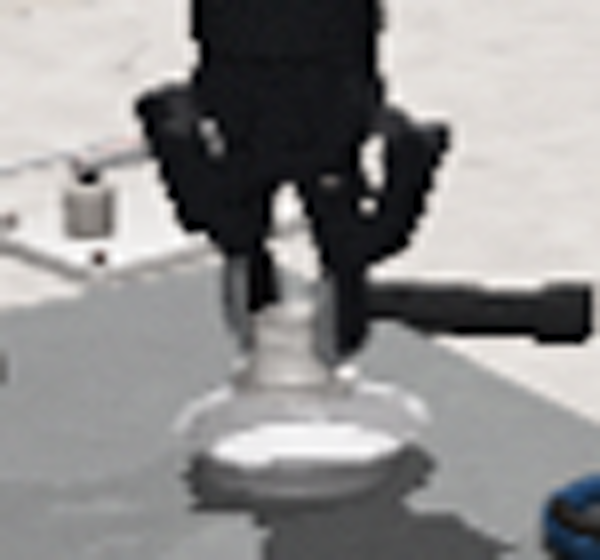

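Emit:
jog_arm([
  {"xyz":[-1,2,15],"spin":0},
  {"xyz":[0,0,10],"spin":0},
  {"xyz":[0,0,0],"spin":0},
  {"xyz":[0,0,0],"spin":0},
  {"xyz":[0,0,0],"spin":0},
])

```text
clock: 16.6
ee_pos: [0.6134, 0.185, 0.0306]
orientation: [0.974, 0.225, 0.0, 0.0]
force: [-0.7, -0.1, -0.0]
opening: 0.0307
```

```bash
python3 go.py .6125 .1855 .0255 -64
python3 - <<'E'
from station import viewer
from h import *
d=viewer.read_camera("side");u,v,f=235,150,8;m=crop(d["image"],u,v,310,220,f,"pics/g15.png")
E
```

```text
t 16.60 pos [613.4 185.   30.6] jaw yaw -63.9 tilt [0.0009 0.0002] F [-0.7 -0.1 -0. ] open 30.7
now-frame [-0.6 -0.9  5.1] spin 0.001 | after spin [-0.6 -0.9  5.1]
```

View pics/g15.png

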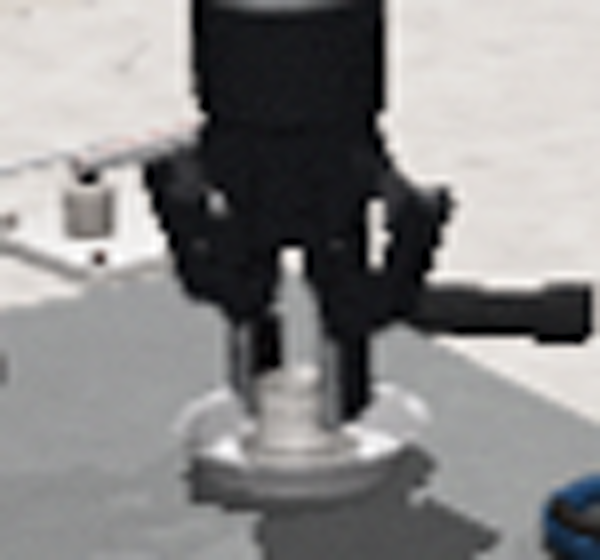

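Emit:
jog_arm([
  {"xyz":[0,0,4],"spin":0},
  {"xyz":[0,0,0.8],"spin":0},
  {"xyz":[0,0,0],"spin":0},
])

```text
clock: 17.02
ee_pos: [0.6128, 0.1849, 0.0251]
orientation: [0.974, 0.225, -0.0, -0.0]
force: [0.9, -0.3, -0.8]
opening: 0.031
```

Emit:
jog_arm([
  {"xyz":[0,0,0.5],"spin":0},
  {"xyz":[0,0,0],"spin":0},
])

```text
clock: 17.27
ee_pos: [0.613, 0.1849, 0.0249]
orientation: [0.974, 0.225, 0.0, 0.0]
force: [-1.1, -0.0, -0.5]
opening: 0.0306
```

Emit:
jog_arm([
  {"xyz":[0,0,0.8],"spin":0},
  {"xyz":[0,0,0],"spin":0},
])

```text
clock: 17.52
ee_pos: [0.6131, 0.1849, 0.0248]
orientation: [0.974, 0.225, -0.0, 0.0]
force: [-2.7, -0.3, 3.1]
opening: 0.0307
```

Emit:
jog_arm([
  {"xyz":[0,0,0],"spin":0},
  {"xyz":[0,0,0],"spin":0},
  {"xyz":[0,0,0],"spin":0},
], gripper=0.45)

```text
clock: 17.9
ee_pos: [0.6129, 0.1849, 0.0238]
orientation: [0.974, 0.225, -0.0, -0.0]
force: [-0.1, 0.5, -0.6]
opening: 0.0469
```

Emit:
jog_arm([
  {"xyz":[0,0,-8],"spin":0},
  {"xyz":[0,0,-20],"spin":0},
  {"xyz":[0,0,-40],"spin":0},
  {"xyz":[0,0,-50],"spin":0},
  {"xyz":[0,0,0],"spin":0},
])

```text
clock: 18.52
ee_pos: [0.6181, 0.1859, 0.1506]
orientation: [0.974, 0.225, 0.007, 0.0]
force: [0.9, -0.4, 0.2]
opening: 0.0471
```

```bash
python3 go.py .478 -.0903 .14 -64
python3 - <<'E'
from station import viewer
from h import *
import pickle
D={c:viewer.read_camera(c) for c in("top","side")}
pickle.dump(D,open("cam3.pkl","wb"))
d=D["side"];u,v,f=235,150,7;m=crop(d["image"],u,v,325,260,5.4,"pics/g16.png")
B,R,G=(255,0,0),(0,0,255),(0,255,0)
for c,u,v,w,h,f in(("top",280,212,50,46,10),("side",255,205,60,55,9)):
    d=D[c];m=crop(d["image"],u,v,u+w,v+h,f,"pics/x.png");n=m.copy()
    draw(n,d,u,v,f,circ(.478,-.0903,.032,.057)+circ(.478,-.0903,.032,.037),R)
    draw(n,d,u,v,f,box(.478,-.0935,np.radians(-20),.075,.05,.012,.037),G)
    cv2.imwrite(f"pics/r_{c}.png",n)
E
```

```text
t 18.52 pos [618.1 185.9 150.6] jaw yaw -63.9 tilt [0.0142 0.0027] F [ 0.9 -0.4  0.2] open 47.1
now-frame [-247.3  186.5    7.8] spin 0.001 | after spin [-247.1  186.8    7.8]
```

View pics/g16.png

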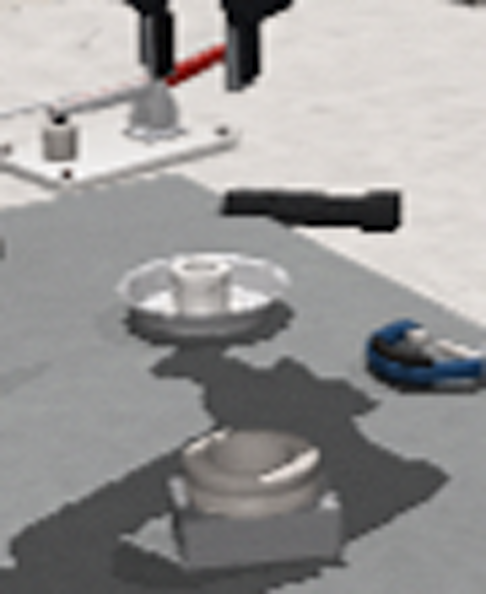

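View pics/r_top.png

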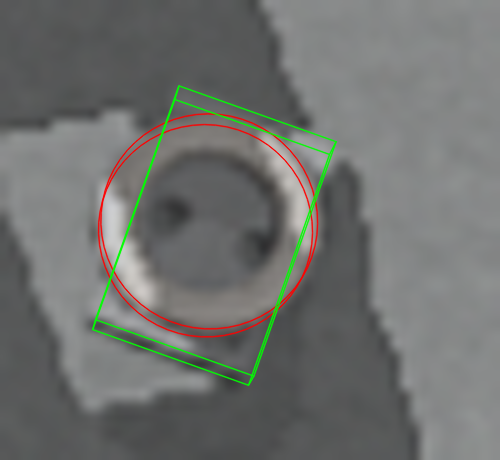

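View pics/r_side.png

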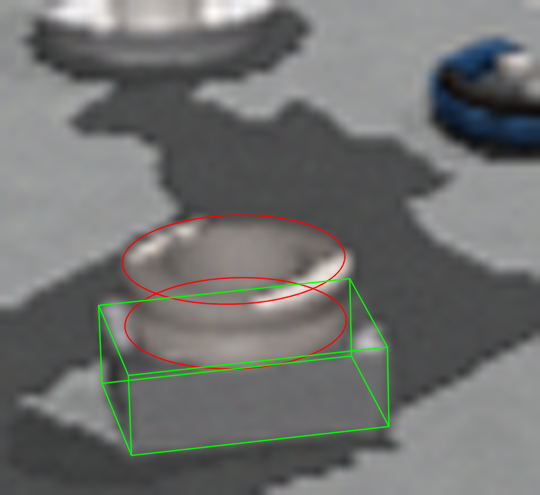

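Emit:
jog_arm([
  {"xyz":[-40,30,0],"spin":0},
  {"xyz":[-40,30,0],"spin":0},
  {"xyz":[-40,30,0],"spin":0},
  {"xyz":[-40,30,0],"spin":0},
  {"xyz":[-40,30,0],"spin":0},
], gripper=0)

```text
clock: 19.25
ee_pos: [0.4969, -0.0387, 0.1406]
orientation: [0.974, 0.226, -0.001, -0.001]
force: [-0.5, -0.0, 0.2]
opening: 0.0853
```

Emit:
jog_arm([
  {"xyz":[-42,33,0],"spin":0},
  {"xyz":[0,0,30],"spin":0},
  {"xyz":[0,0,0],"spin":0},
  {"xyz":[0,0,0],"spin":0},
])

```text
clock: 19.75
ee_pos: [0.4757, -0.0853, 0.1118]
orientation: [0.974, 0.226, -0.001, -0.0]
force: [-0.4, 1.9, -0.7]
opening: 0.0849
```

```bash
python3 go.py .4785 -.0905 .038 -64
```

```text
t 19.75 pos [475.7 -85.3 111.8] jaw yaw -63.9 tilt [-0.0013  0.0006] F [-0.4  1.9 -0.7] open 84.9
now-frame [ 0.3  6.  73.8] spin 0.002 | after spin [ 0.3  6.  73.8]
```

Emit:
jog_arm([
  {"xyz":[0,5.5,20],"spin":0},
  {"xyz":[0,0,15],"spin":0},
  {"xyz":[0,0,0],"spin":0},
  {"xyz":[0,0,0],"spin":0},
  {"xyz":[0,0,0],"spin":0},
])

```text
clock: 20.38
ee_pos: [0.479, -0.0908, 0.0778]
orientation: [0.974, 0.226, 0.001, 0.0]
force: [0.3, -0.5, 0.1]
opening: 0.0854
```

```bash
python3 go.py .4785 -.0905 .038 -64
cat > look.py <<'E'
import sys
from station import viewer,observe
from h import *
# look.py name u v w h f retract cx cy R z
n=sys.argv[1];u,v,w,h=map(int,sys.argv[2:6]);f=float(sys.argv[6]);rt=float(sys.argv[7])
s=observe();p=s["ee_pos"];R=Rn.from_quat(s["orientation"]).as_matrix();o=s["opening"]
d=viewer.read_camera("side");m=crop(d["image"],u,v,u+w,v+h,f,f"pics/{n}.png")
for sy in(1,-1):
    draw(m,d,u,v,f,[np.array([p+R@[sx*.011,sy*o/2,z2-rt] for sx,z2 in((1,0),(1,-.03),(-1,-.03),(-1,0),(1,0))])],(0,0,255))
if len(sys.argv)>8:
    x,y,r,z=map(float,sys.argv[8:12]);draw(m,d,u,v,f,circ(x,y,r,z),(255,0,0))
cv2.imwrite(f"pics/{n}.png",m)
E
python3 look.py g17 235 180 85 80 7 .012 .4785 -.0905 .032 .057
```

```text
t 20.38 pos [479.  -90.8  77.8] jaw yaw -63.9 tilt [ 0.0014 -0.0005] F [ 0.3 -0.5  0.1] open 85.4
now-frame [-0.4 -0.6 39.8] spin 0.001 | after spin [-0.4 -0.6 39.8]
```

View pics/g17.png

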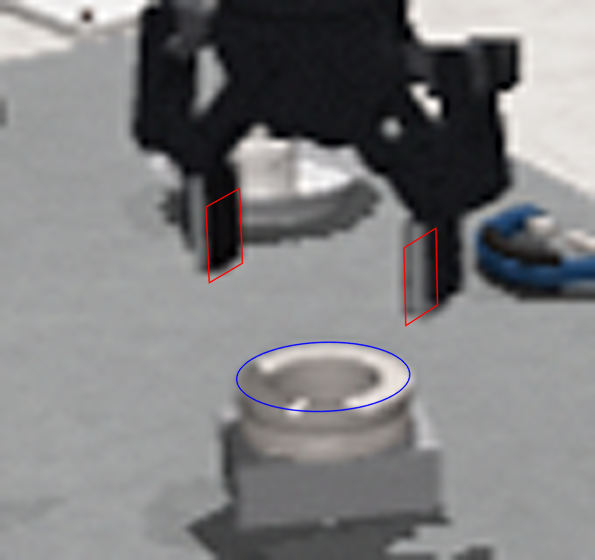

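Emit:
jog_arm([
  {"xyz":[0,0,20],"spin":0},
  {"xyz":[0,0,14],"spin":0},
  {"xyz":[0,0,5.5],"spin":0},
  {"xyz":[0,0,0],"spin":0},
  {"xyz":[0,0,0],"spin":0},
])

```text
clock: 21.05
ee_pos: [0.4789, -0.0909, 0.038]
orientation: [0.974, 0.225, 0.0, 0.0]
force: [1.0, -0.3, 0.4]
opening: 0.0852
```

```bash
python3 go.py .4785 -.0905 .038 -64
python3 look.py g18 235 180 85 80 7 .012 .4785 -.0905 .032 .057
```

```text
t 21.05 pos [478.9 -90.9  38. ] jaw yaw -63.9 tilt [ 0.0009 -0.0003] F [ 1.  -0.3  0.4] open 85.2
now-frame [-0.1 -0.6  0. ] spin 0.001 | after spin [-0.1 -0.6  0. ]
```

View pics/g18.png

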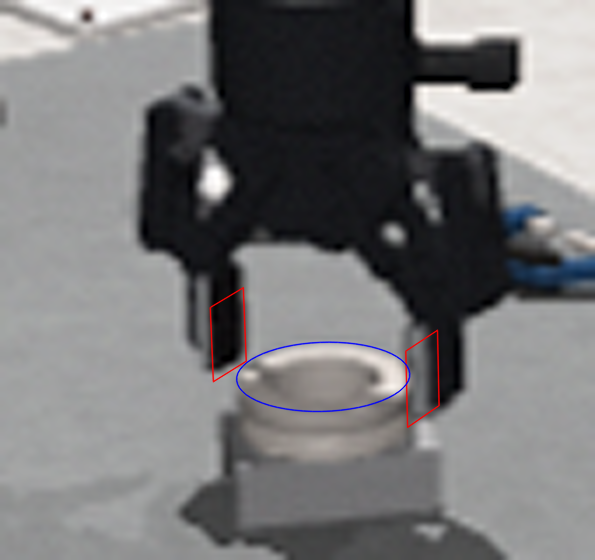

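Emit:
jog_arm([
  {"xyz":[0,0,0],"spin":0},
  {"xyz":[0,0,0],"spin":0},
  {"xyz":[0,0,0],"spin":0},
  {"xyz":[0,0,0],"spin":0},
], gripper=1.0)

```text
clock: 21.6
ee_pos: [0.4794, -0.0914, 0.0389]
orientation: [0.974, 0.226, 0.001, 0.001]
force: [-0.1, -0.6, 4.9]
opening: 0.0602
```

Emit:
jog_arm([
  {"xyz":[0,0,-5],"spin":0},
  {"xyz":[0,0,-10],"spin":0},
  {"xyz":[0,0,0],"spin":0},
  {"xyz":[0,0,0],"spin":0},
])

```text
clock: 22.1
ee_pos: [0.4782, -0.0907, 0.0525]
orientation: [0.974, 0.225, -0.0, -0.0]
force: [-0.5, 0.3, -2.5]
opening: 0.0601
```

```bash
python3 go.py .4785 -.0905 .038 -64
python3 look.py g19 235 180 85 80 7 .008 .4785 -.0905 .032 .067
```

```text
t 22.10 pos [478.2 -90.7  52.5] jaw yaw -63.9 tilt [-0.0002  0.0001] F [-0.5  0.3 -2.5] open 60.1
now-frame [ 0.4  0.  14.5] spin 0.001 | after spin [ 0.4  0.  14.5]
```

View pics/g19.png

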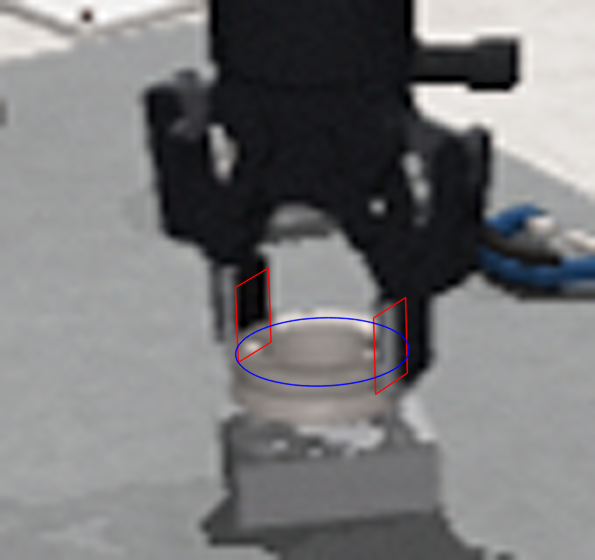

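Emit:
jog_arm([
  {"xyz":[0,0,-20],"spin":0},
  {"xyz":[0,0,-30],"spin":0},
  {"xyz":[0,0,0],"spin":0},
])

```text
clock: 22.52
ee_pos: [0.4807, -0.0915, 0.1047]
orientation: [0.974, 0.225, 0.003, 0.002]
force: [0.7, 0.1, -3.1]
opening: 0.0601
```

```bash
python3 go.py .6565 -.1758 .1 -64
```

```text
t 22.52 pos [480.7 -91.5 104.7] jaw yaw -63.9 tilt [ 0.0057 -0.0019] F [ 0.7  0.1 -3.1] open 60.1
now-frame [120.9 152.9   5.9] spin 0.001 | after spin [121.1 152.8   5.9]
```

Emit:
jog_arm([
  {"xyz":[24.2,30.6,0],"spin":0},
  {"xyz":[24.2,30.6,0],"spin":0},
  {"xyz":[24.2,30.6,0],"spin":0},
  {"xyz":[24.2,30.6,0],"spin":0},
  {"xyz":[24.2,30.6,0],"spin":0},
])

```text
clock: 23.15
ee_pos: [0.6541, -0.1751, 0.0996]
orientation: [0.974, 0.225, -0.001, -0.001]
force: [0.8, -0.1, -1.3]
opening: 0.0598
```

Emit:
jog_arm([
  {"xyz":[0,0,20],"spin":0},
  {"xyz":[0,0,20],"spin":0},
  {"xyz":[0,0,0],"spin":0},
  {"xyz":[0,0,0],"spin":0},
  {"xyz":[0,0,0],"spin":0},
])

```text
clock: 23.78
ee_pos: [0.6548, -0.1751, 0.0638]
orientation: [0.974, 0.226, 0.001, 0.001]
force: [0.0, 0.0, -1.6]
opening: 0.0599
```

```bash
python3 go.py .6565 -.1758 .017 -64
python3 look.py g20 310 170 90 100 6 .008 .6565 -.1758 .042 .020
```

```text
t 23.77 pos [ 654.8 -175.1   63.8] jaw yaw -63.9 tilt [ 0.0018 -0.0007] F [ 0.   0.  -1.6] open 59.9
now-frame [ 1.1  1.3 46.8] spin 0.001 | after spin [ 1.1  1.3 46.8]
```

View pics/g20.png

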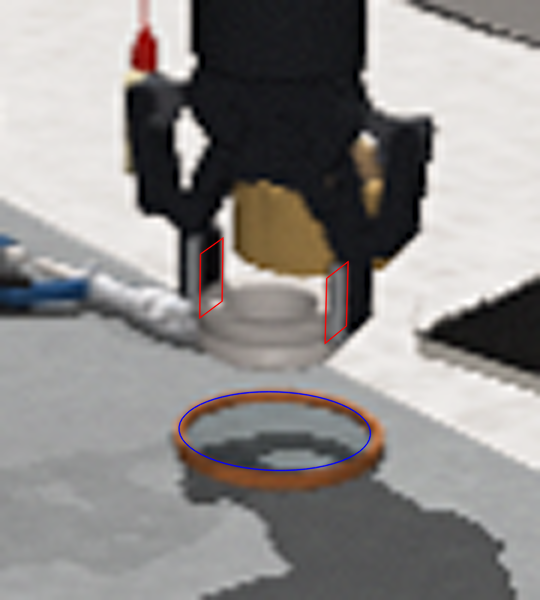

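Emit:
jog_arm([
  {"xyz":[1.4,2.1,15],"spin":0},
  {"xyz":[0,0,15],"spin":0},
  {"xyz":[0,0,5],"spin":0},
  {"xyz":[0,0,0],"spin":0},
  {"xyz":[0,0,0],"spin":0},
])

```text
clock: 24.45
ee_pos: [0.6568, -0.1764, 0.0278]
orientation: [0.974, 0.225, 0.0, 0.0]
force: [-0.1, 0.5, -3.1]
opening: 0.0601
```

```bash
python3 go.py .6572 -.1763 .017 -64
python3 look.py g21 310 170 90 100 6 .008
```

```text
t 24.45 pos [ 656.8 -176.4   27.8] jaw yaw -63.9 tilt [ 0.0006 -0.0002] F [-0.1  0.5 -3.1] open 60.1
now-frame [ 0.4  0.  10.8] spin 0.001 | after spin [ 0.4  0.  10.8]
```

View pics/g21.png

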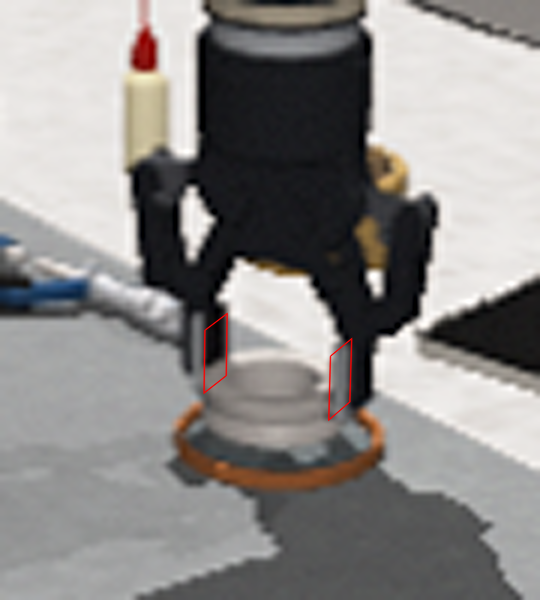

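Well centred. Lower to contact.

Emit:
jog_arm([
  {"xyz":[0,0,7],"spin":0},
  {"xyz":[0,0,2],"spin":0},
  {"xyz":[0,0,0],"spin":0},
  {"xyz":[0,0,0],"spin":0},
])

```text
clock: 25.0
ee_pos: [0.6565, -0.1763, 0.0186]
orientation: [0.974, 0.225, 0.0, 0.0]
force: [-0.1, -0.5, -2.5]
opening: 0.0604
```

Emit:
jog_arm([
  {"xyz":[0,0,1],"spin":0},
  {"xyz":[0,0,0.5],"spin":0},
  {"xyz":[0,0,0],"spin":0},
])

```text
clock: 25.38
ee_pos: [0.6565, -0.1763, 0.0171]
orientation: [0.974, 0.225, 0.0, 0.0]
force: [0.8, 0.8, -2.3]
opening: 0.0596
```

Emit:
jog_arm([
  {"xyz":[0,0,0.7],"spin":0},
  {"xyz":[0,0,0],"spin":0},
])

```text
clock: 25.62
ee_pos: [0.6565, -0.1763, 0.017]
orientation: [0.974, 0.225, -0.0, -0.0]
force: [-1.8, 0.7, 1.4]
opening: 0.0597
```

Emit:
jog_arm([
  {"xyz":[0,0,0.5],"spin":0},
  {"xyz":[0,0,0],"spin":0},
])

```text
clock: 25.88
ee_pos: [0.6565, -0.1763, 0.017]
orientation: [0.974, 0.225, -0.0, -0.0]
force: [-3.5, 1.7, 5.3]
opening: 0.0598
```

Emit:
jog_arm([
  {"xyz":[0,0,0],"spin":0},
  {"xyz":[0,0,0],"spin":0},
  {"xyz":[0,0,0],"spin":0},
], gripper=0.08)

```text
clock: 26.25
ee_pos: [0.6567, -0.1765, 0.0158]
orientation: [0.974, 0.225, 0.0, 0.0]
force: [0.1, 0.3, 0.4]
opening: 0.0782
```

Emit:
jog_arm([
  {"xyz":[0,0,-8],"spin":0},
  {"xyz":[0,0,-20],"spin":0},
  {"xyz":[0,0,-40],"spin":0},
  {"xyz":[0,0,-40],"spin":0},
  {"xyz":[0,0,0],"spin":0},
])

```text
clock: 26.88
ee_pos: [0.6608, -0.1779, 0.1314]
orientation: [0.974, 0.225, 0.005, 0.004]
force: [0.7, -0.7, 1.0]
opening: 0.0784
```

```bash
python3 go.py .478 -.0935 .12 -110
python3 - <<'E'
from station import viewer
from h import *
import pickle
D={c:viewer.read_camera(c) for c in("top","side")}
pickle.dump(D,open("cam4.pkl","wb"))
B,R,G=(255,0,0),(0,0,255),(0,255,0)
crop(D["side"]["image"],250,190,400,300,5,"pics/g22.png")
for c,u,v,w,h,f in(("top",280,212,50,46,10),("side",255,205,60,55,9)):
    d=D[c];m=crop(d["image"],u,v,u+w,v+h,f,f"pics/s_{c}_raw.png");n=m.copy()
    draw(n,d,u,v,f,box(.478,-.0935,np.radians(-20),.075,.05,.012,.037),G)
    cv2.imwrite(f"pics/s_{c}.png",n)
E
```

```text
t 26.88 pos [ 660.8 -177.9  131.4] jaw yaw -63.9 tilt [ 0.0118 -0.0045] F [ 0.7 -0.7  1. ] open 78.4
now-frame [-127.2 -156.2    8.9] spin 0.804 | after spin [-200.8  -16.8    8.9]
```

View pics/g22.png

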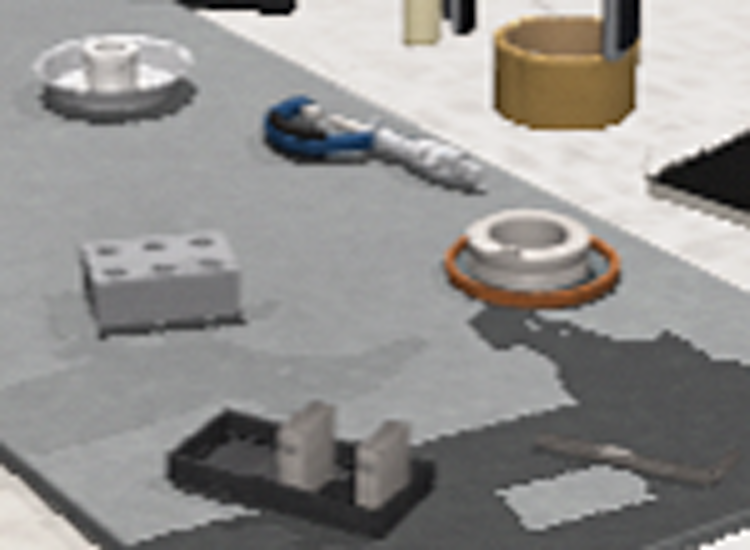

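View pics/s_top.png

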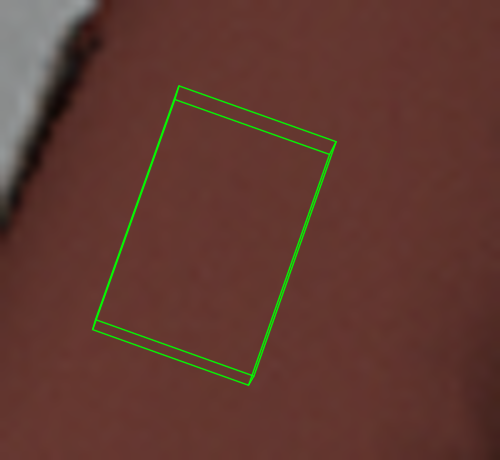

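View pics/s_side.png

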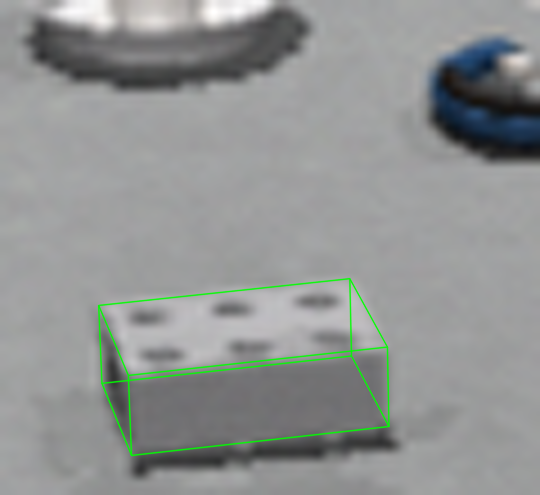

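Emit:
jog_arm([
  {"xyz":[-25,-31,0],"spin":0},
  {"xyz":[-25,-31,0],"spin":0},
  {"xyz":[-25,-31,0],"spin":0},
  {"xyz":[-25,-31,0],"spin":0},
  {"xyz":[-24,-29,0],"spin":0},
], gripper=0.08)

```text
clock: 27.6
ee_pos: [0.475, -0.0922, 0.122]
orientation: [0.974, 0.225, -0.002, -0.001]
force: [0.1, 0.0, -0.2]
opening: 0.0786
```

Emit:
jog_arm([
  {"xyz":[0,0,0],"spin":0.161},
  {"xyz":[0,0,0],"spin":0.161},
  {"xyz":[0,0,0],"spin":0.161},
  {"xyz":[0,0,0],"spin":0.161},
  {"xyz":[0,0,0],"spin":0.16},
])

```text
clock: 28.22
ee_pos: [0.4763, -0.0928, 0.1221]
orientation: [0.984, -0.176, -0.002, -0.0]
force: [-0.5, -0.2, 0.5]
opening: 0.0785
```

Emit:
jog_arm([
  {"xyz":[0,0,20],"spin":0},
  {"xyz":[0,0,20],"spin":0},
  {"xyz":[0,0,0],"spin":0},
  {"xyz":[0,0,0],"spin":0},
  {"xyz":[0,0,0],"spin":0},
])

```text
clock: 28.85
ee_pos: [0.4785, -0.0935, 0.0846]
orientation: [0.985, -0.174, 0.001, 0.0]
force: [0.3, -0.3, -1.3]
opening: 0.0786
```

```bash
python3 go.py .4785 -.0935 .0165 -110
python3 look.py g23 235 180 85 80 7 .011
```

```text
t 28.85 pos [478.5 -93.5  84.6] jaw yaw -110.0 tilt [ 0.0013 -0.0005] F [ 0.3 -0.3 -1.3] open 78.6
now-frame [-0.1 -0.  68.1] spin -0.000 | after spin [-0.1 -0.  68.1]
```

View pics/g23.png

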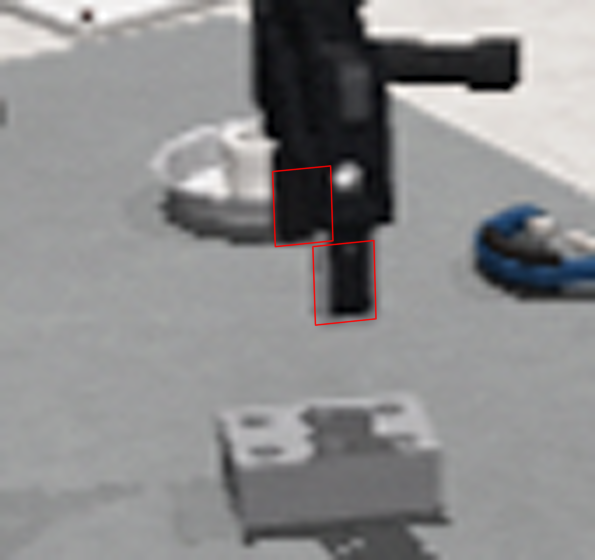

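Emit:
jog_arm([
  {"xyz":[0.5,0,25],"spin":0},
  {"xyz":[0,0,22],"spin":0},
  {"xyz":[0,0,10],"spin":0},
  {"xyz":[0,0,0],"spin":0},
  {"xyz":[0,0,0],"spin":0},
])

```text
clock: 29.52
ee_pos: [0.4792, -0.0938, 0.0278]
orientation: [0.985, -0.174, 0.001, 0.0]
force: [-0.1, 0.0, 0.5]
opening: 0.0787
```

```bash
python3 go.py .4785 -.0935 .0165 -110
python3 look.py g24 235 180 85 80 7 .011
```

```text
t 29.52 pos [479.2 -93.8  27.8] jaw yaw -110.0 tilt [ 0.0017 -0.0006] F [-0.1  0.   0.5] open 78.7
now-frame [-0.8 -0.1 11.3] spin -0.000 | after spin [-0.8 -0.1 11.3]
```

View pics/g24.png

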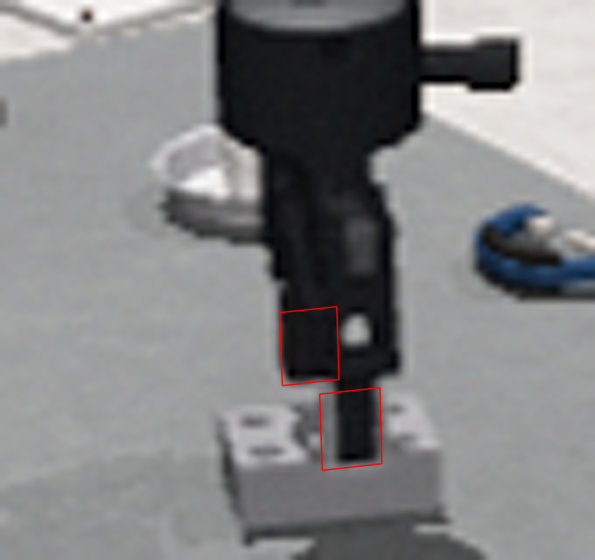

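Emit:
jog_arm([
  {"xyz":[-0.3,0,7],"spin":0},
  {"xyz":[0,0,3.5],"spin":0},
  {"xyz":[0,0,0],"spin":0},
  {"xyz":[0,0,0],"spin":0},
])

```text
clock: 30.08
ee_pos: [0.478, -0.0934, 0.0163]
orientation: [0.985, -0.174, -0.0, 0.0]
force: [-0.0, -0.8, -1.1]
opening: 0.079
```

Emit:
jog_arm([
  {"xyz":[0,0,0],"spin":0},
  {"xyz":[0,0,0],"spin":0},
  {"xyz":[0,0,0],"spin":0},
  {"xyz":[0,0,0],"spin":0},
], gripper=1.0)

```text
clock: 30.58
ee_pos: [0.4787, -0.0942, 0.0172]
orientation: [0.985, -0.173, 0.001, 0.001]
force: [-1.7, -3.4, 6.2]
opening: 0.0489
```

Emit:
jog_arm([
  {"xyz":[0,0,-5],"spin":0},
  {"xyz":[0,0,-10],"spin":0},
  {"xyz":[0,0,0],"spin":0},
  {"xyz":[0,0,0],"spin":0},
])

```text
clock: 31.08
ee_pos: [0.4777, -0.0932, 0.0312]
orientation: [0.985, -0.174, -0.0, -0.0]
force: [0.3, 0.7, -4.5]
opening: 0.0483
```

```bash
python3 go.py .455 .31 .1 -71
python3 look.py g25 235 180 85 80 7 .005
```

```text
t 31.07 pos [477.7 -93.2  31.2] jaw yaw -110.0 tilt [-0.0004  0.0003] F [ 0.3  0.7 -4.5] open 48.3
now-frame [-159.3 -371.1  -68.7] spin -0.681 | after spin [ 109.7 -388.6  -68.7]
```

View pics/g25.png

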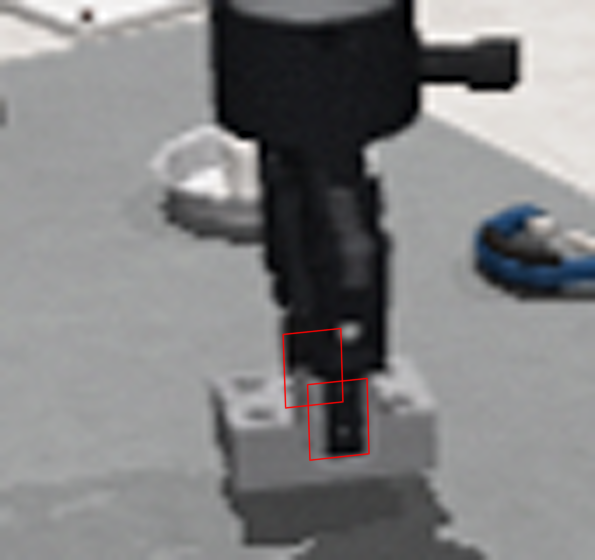

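Emit:
jog_arm([
  {"xyz":[0,0,-30],"spin":-0.136},
  {"xyz":[0,0,-30],"spin":-0.136},
  {"xyz":[0,0,0],"spin":-0.136},
  {"xyz":[0,0,0],"spin":-0.136},
  {"xyz":[0,0,0],"spin":-0.137},
])

```text
clock: 31.75
ee_pos: [0.4775, -0.0932, 0.091]
orientation: [0.986, 0.167, -0.0, -0.0]
force: [-0.6, -0.3, -4.7]
opening: 0.0487
```

Emit:
jog_arm([
  {"xyz":[11,-38.8,0],"spin":0},
  {"xyz":[11,-38.8,0],"spin":0},
  {"xyz":[11,-38.8,0],"spin":0},
  {"xyz":[11,-38.8,0],"spin":0},
  {"xyz":[11,-38.8,0],"spin":0},
])

```text
clock: 32.38
ee_pos: [0.4662, 0.1092, 0.0909]
orientation: [0.986, 0.165, -0.0, -0.0]
force: [0.3, -0.1, -5.6]
opening: 0.0486
```

Emit:
jog_arm([
  {"xyz":[11,-38.8,0],"spin":0},
  {"xyz":[11,-38.8,0],"spin":0},
  {"xyz":[11,-38.8,0],"spin":0},
  {"xyz":[11,-38.8,0],"spin":0},
  {"xyz":[11,-38.8,0],"spin":0},
])

```text
clock: 33.0
ee_pos: [0.4549, 0.3104, 0.0907]
orientation: [0.986, 0.165, -0.001, 0.0]
force: [0.6, -0.4, -4.9]
opening: 0.0486
```

Emit:
jog_arm([
  {"xyz":[0,0,20],"spin":0},
  {"xyz":[0,0,10],"spin":0},
  {"xyz":[0,0,0],"spin":0},
  {"xyz":[0,0,0],"spin":0},
  {"xyz":[0,0,0],"spin":0},
])

```text
clock: 33.62
ee_pos: [0.4565, 0.3092, 0.0622]
orientation: [0.986, 0.165, 0.001, -0.0]
force: [0.6, -0.0, -5.3]
opening: 0.0487
```

```bash
python3 go.py .455 .31 .0212 -70.9
python3 look.py g26 165 130 90 90 6.5 .005
```

```text
t 33.62 pos [456.5 309.2  62.2] jaw yaw -71.0 tilt [0.0014 0.0008] F [ 0.6 -0.  -5.3] open 48.7
now-frame [-1.2 -1.2 41. ] spin -0.002 | after spin [-1.2 -1.2 41. ]
```

View pics/g26.png

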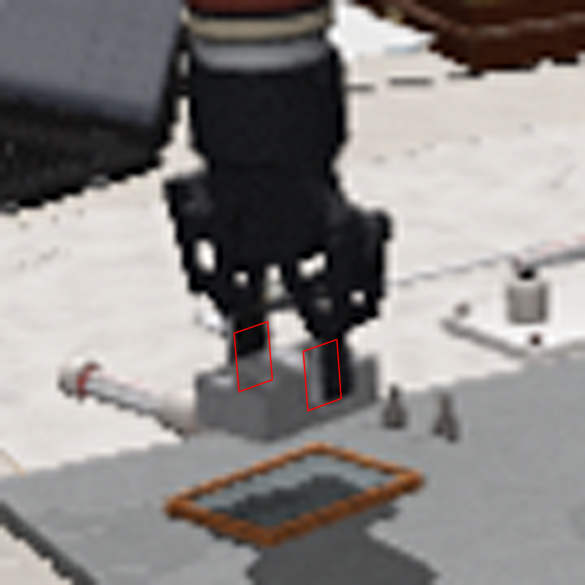

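Emit:
jog_arm([
  {"xyz":[1,0,12],"spin":0},
  {"xyz":[0,0,8],"spin":0},
  {"xyz":[0,0,0],"spin":0},
  {"xyz":[0,0,0],"spin":0},
  {"xyz":[0,0,0],"spin":0},
])

```text
clock: 34.3
ee_pos: [0.4569, 0.3098, 0.0417]
orientation: [0.986, 0.165, 0.0, -0.0]
force: [0.8, -0.8, -5.4]
opening: 0.0486
```

```bash
python3 go.py .456 .3095 .0212 -70.9
python3 look.py g27 165 130 90 90 6.5 .005
python3 - <<'E'
from h import *
from station import viewer
d=viewer.read_camera("top");crop(d["image"],140,210,200,270,8,"pics/g27t.png")
E
```

```text
t 34.30 pos [456.9 309.8  41.7] jaw yaw -71.0 tilt [0.0007 0.0003] F [ 0.8 -0.8 -5.4] open 48.6
now-frame [-1.  -0.  20.5] spin -0.001 | after spin [-1.  -0.  20.5]
```

View pics/g27.png

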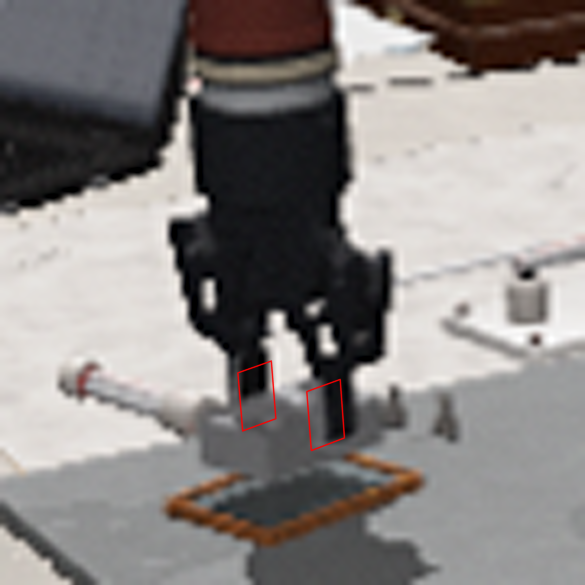

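View pics/g27t.png

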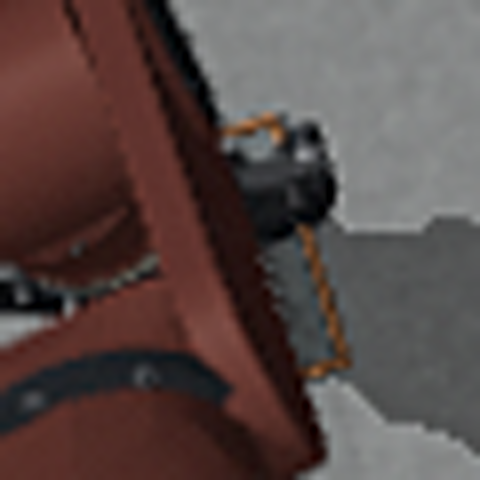

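Emit:
jog_arm([
  {"xyz":[0,0,8],"spin":0},
  {"xyz":[0,0,5],"spin":0},
  {"xyz":[0,0,0],"spin":0},
  {"xyz":[0,0,0],"spin":0},
  {"xyz":[0,0,0],"spin":0},
])

```text
clock: 35.02
ee_pos: [0.4569, 0.3097, 0.0286]
orientation: [0.986, 0.165, 0.0, -0.0]
force: [-0.7, -0.9, -4.5]
opening: 0.0488
```

```bash
python3 go.py .456 .3095 .0212 -70.9
python3 - <<'E'
from h import *
from station import viewer
d=viewer.read_camera("side");crop(d["image"],180,170,240,225,10,"pics/g28.png")
E
```

```text
t 35.02 pos [456.9 309.7  28.6] jaw yaw -71.0 tilt [0.0004 0.0002] F [-0.7 -0.9 -4.5] open 48.8
now-frame [-0.9 -0.1  7.4] spin -0.002 | after spin [-0.9 -0.1  7.4]
```

View pics/g28.png

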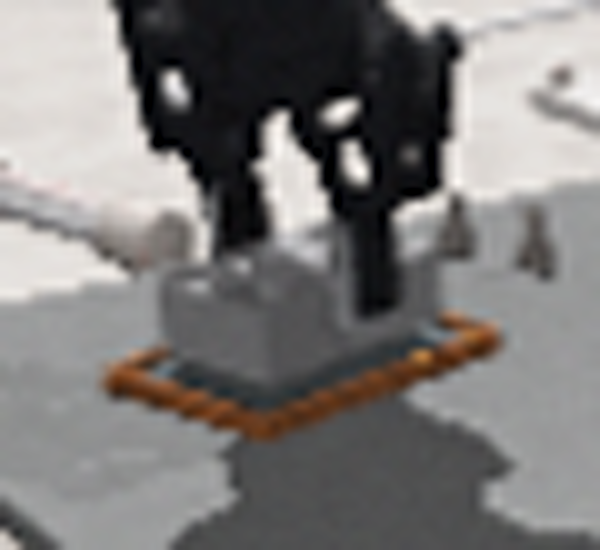

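Emit:
jog_arm([
  {"xyz":[-0.4,0,4],"spin":0},
  {"xyz":[0,0,2],"spin":0},
  {"xyz":[0,0,0],"spin":0},
  {"xyz":[0,0,0],"spin":0},
])

```text
clock: 35.58
ee_pos: [0.4562, 0.3095, 0.0223]
orientation: [0.986, 0.165, 0.0, 0.0]
force: [1.0, -0.1, -4.1]
opening: 0.0491
```

Emit:
jog_arm([
  {"xyz":[0,0,0.8],"spin":0},
  {"xyz":[0,0,0.6],"spin":0},
  {"xyz":[0,0,0],"spin":0},
])

```text
clock: 35.95
ee_pos: [0.4563, 0.3095, 0.0212]
orientation: [0.986, 0.165, 0.0, 0.0]
force: [-0.6, -0.5, -3.3]
opening: 0.0484
```

Emit:
jog_arm([
  {"xyz":[0,0,0.7],"spin":0},
  {"xyz":[0,0,0],"spin":0},
])

```text
clock: 36.2
ee_pos: [0.4564, 0.3095, 0.0212]
orientation: [0.986, 0.165, -0.0, 0.0]
force: [-4.9, -1.5, 5.4]
opening: 0.0488
```

Emit:
jog_arm([
  {"xyz":[0,0,0.4],"spin":0},
  {"xyz":[0,0,0],"spin":0},
])

```text
clock: 36.45
ee_pos: [0.4563, 0.3095, 0.0212]
orientation: [0.986, 0.165, -0.0, 0.0]
force: [-4.4, -2.7, 8.9]
opening: 0.0484
```

Emit:
jog_arm([
  {"xyz":[0,0,0],"spin":0},
  {"xyz":[0,0,0],"spin":0},
  {"xyz":[0,0,0],"spin":0},
], gripper=0.2)

```text
clock: 36.83
ee_pos: [0.4567, 0.3097, 0.0199]
orientation: [0.986, 0.165, 0.0, -0.0]
force: [0.2, -0.7, 0.3]
opening: 0.0685
```

Emit:
jog_arm([
  {"xyz":[0,0,-8],"spin":0},
  {"xyz":[0,0,-20],"spin":0},
  {"xyz":[0,0,-40],"spin":0},
  {"xyz":[0,0,-50],"spin":0},
  {"xyz":[0,0,-50],"spin":0},
])

```text
clock: 37.45
ee_pos: [0.4561, 0.3094, 0.1897]
orientation: [0.986, 0.165, 0.0, -0.0]
force: [0.8, -0.7, 0.1]
opening: 0.0683
```

Emit:
jog_arm([
  {"xyz":[-20,-45,0],"spin":0},
  {"xyz":[-20,-45,0],"spin":0},
  {"xyz":[-20,-45,0],"spin":0},
  {"xyz":[-20,-45,0],"spin":0},
  {"xyz":[-20,-45,0],"spin":0},
])

```text
clock: 38.08
ee_pos: [0.2873, 0.4908, 0.1886]
orientation: [0.986, 0.165, 0.0, -0.0]
force: [0.7, 0.0, -0.5]
opening: 0.0686
```

```bash
cat > fin.py <<'E'
from station import viewer,observe
from h import *
print(observe()["ee_pos"],observe()["clock"])
D={c:viewer.read_camera(c) for c in("top","side")}
import pickle;pickle.dump(D,open("cam5.pkl","wb"))
t=D["top"]["image"]
crop(t,140,165,240,270,5.6,"pics/f1.png")
crop(t,300,155,400,280,4.8,"pics/f2.png")
crop(D["side"]["image"],180,180,380,300,4,"pics/f3.png")
E
python3 fin.py
```

```text
[0.28732516 0.49079883 0.18859553] 38.075
```

View pics/f1.png

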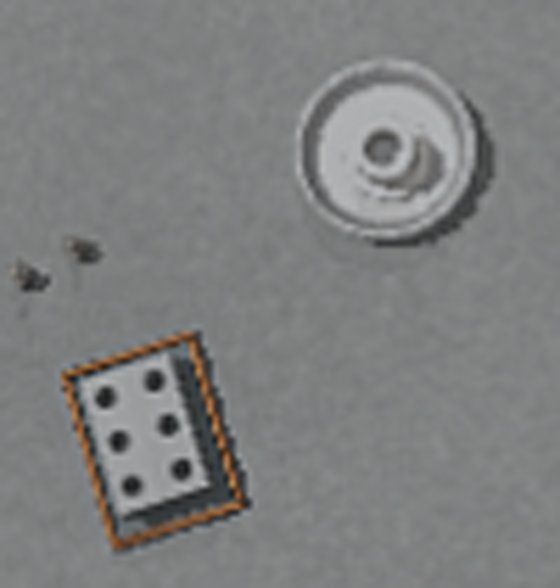

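View pics/f2.png

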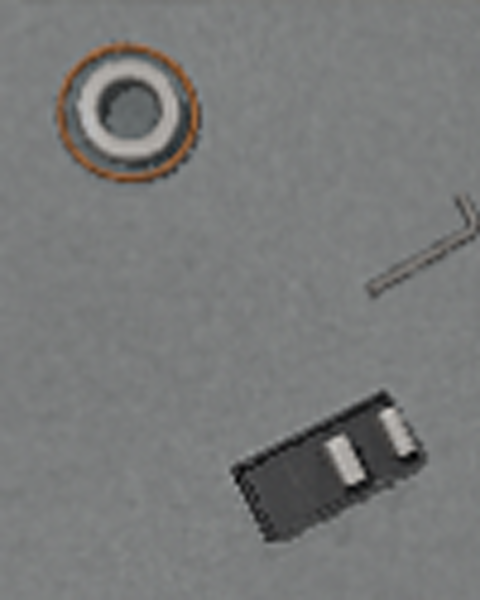

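View pics/f3.png

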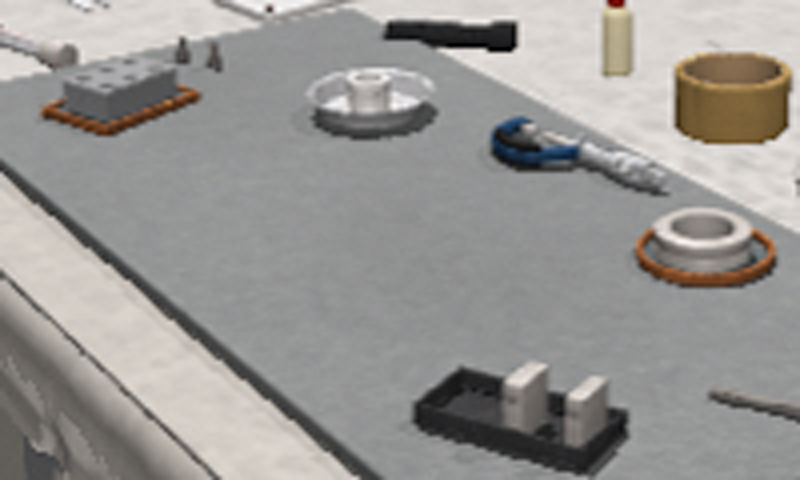

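```bash
python3 - <<'E'
import pickle
from h import *
D=pickle.load(open("cam5.pkl","rb"));d=D["top"]
def P(X,Y,z,u0=140,v0=165,f=5.6): return atz(d,((X+.5)/f-.5+u0,(Y+.5)/f-.5+v0),z)[:2]
b=P(143.2,432.5,.041);n=P(156,440.5,.020)
c,s=np.cos(np.radians(19.1)),np.sin(np.radians(19.1));e=(b-n)*1000
print("block",b,"nest",n,"diff nest frame",c*e[0]+s*e[1],-s*e[0]+c*e[1])
e=P(132,485,.041)-P(105,397,.041);print("block yaw",np.degrees(np.arctan2(-e[1],-e[0])))
print("bush",P(383,148,.042),"dish",P(388,148.5,.030), "floor", P(388,153,.014))
q=lambda X,Y,z:P(X,Y,z,300,155,4.8)
print("ring",q(131.5,109,.035),"nest",q(128.5,112.5,.02))
print("gb",q(343,455,.049),"tb",q(395,428,.049))
T=[q(*x,.026) for x in((235,468),(385,391),(425,460),(270,540))];print("tray",np.mean(T,0))
for k,(cx,cy,R) in dict(side=(0,0,0)).items(): pass
E
```

```text
block [0.45600155 0.31267143] nest [0.45429274 0.30990836] diff nest frame 2.518857071932782 2.0518118413486923
block yaw 18.91908860644586
bush [0.61067683 0.18688659] dish [0.61311753 0.18565798] floor [0.61421587 0.1875916 ]
ring [ 0.65457572 -0.1752915 ] nest [ 0.65607867 -0.17498251]
gb [ 0.43071176 -0.3005218 ] tb [ 0.44726849 -0.33389333]
tray [ 0.42726819 -0.29607106]
```

Emit:
jog_arm([
  {"xyz":[0,0,0],"spin":0},
  {"xyz":[0,0,0],"spin":0},
  {"xyz":[0,0,0],"spin":0},
  {"xyz":[0,0,0],"spin":0},
])

```text
clock: 38.67
ee_pos: [0.2891, 0.489, 0.1879]
orientation: [0.986, 0.164, 0.0, 0.0]
force: [-0.0, -0.1, -0.0]
opening: 0.0683
```

```bash
python3 -c "
from station import job,observe
print(job.finish_job(),observe()['clock'])"
```

```text
the job is handed in; nothing more can be done
the job is handed in; nothing more can be done
```

I took the stack apart from the top down and put all four pieces in their places. I handed the job in at about 38.7 s, with the gripper open and clear of everything. No verdict is reported.

What the last top and side pictures showed:
- **Gauge block:** it stands upright in the tray, about 37 mm from the gauge block that was already there, centre to centre. That one is still upright near its end of the tray, about 43 mm from the tray's centre.
- **Bush:** it is upright in the steel dish, about 3 mm or less from the middle.
- **Ring gauge:** it lies flat in the round nest, about 1.5 mm from the middle.
- **Set-up block:** it lies flat in the rectangular nest and is aligned with it. The top camera puts it about 2.5 mm off-centre along x and 2 mm along y, where each side has 9 mm to spare. The side camera showed it closer to centred along the one direction I could judge there. The two cameras disagree by 1 to 2 mm, so I did not move it again.

No check failed. The highest force I saw was about 9 N, when setting the set-up block down.

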